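# Clear the draining rack and nest the steel beakers

## Robot

A 6-joint arm with a two-finger parallel gripper is mounted at the origin on a cart in front of the work surface, level with it; the furniture and walls round the work are solid. World frame = base frame: x ahead of the robot, y to its left, z up, the work surface at z = 0. Lengths are in m, angles in rad, forces in N, time in s.
With the tool pointing down it reaches from about 0.275 to 0.725 m from the base axis. Payload 5.6 kg.
Tool frame: the origin (TCP) lies at the very end of the fingers, on their centre line; the grasp point (between the pads) lies 19 mm behind it; z points along the fingers, y is the direction in which the jaws open and shut (so a half turn about z gives the same grasp; the last joint's range is limited). The gripper opens to 85 mm and grips with 20 to 120 N. Pads are 22 mm wide; open, the fingers measure 114 mm over their backs; the gripper's body (76 mm by 85 mm) begins 54 mm behind the grasp point. The pads swing forward as they close: fully open they stand 13 mm farther back than shut.
Start: joints at [-1.049, 0.255, 0.108, 0, -1.424, -0.285], TCP at [0.129, -0.535, 0.231] pointing down, gripper open.
Joint ranges: [-2.95, 2.95], [-1.21, 1.97], [-1.09, 1.5], [-2.87, 1.71], [-2.94, -0.07], [-3.05, 3.05]. Speed limits (rad/s): [2.57, 2.57, 3.14, 3.14, 3.14, 3.14].

## Interface

Orientations are given as a unit quaternion [w, x, y, z].
In Python, from plant import sensors, imaging, env gives the robot as it stands.
- The arm moves only by the tool send_rows, never from a script. Its argument "plan" is a list of rows, each a list of 7 numbers: the opening, from 0 (shut) to 1 (fully open), then the shift along the tool's x, y, z scaled (see below), then the turn, a rotation vector about the tool's x, y, z scaled (see below). A call has 1 to 8 rows; each row shifts and turns the pose as measured when the row begins, along the tool's axes as they then stand; what a row does not reach is not made up. The controller multiplies each number of a shift by 0.02 m and each number of a turn by 180 degrees. A row lasts 1/8 s, in which the tool goes at most 62.5 mm and 10.7 degrees, less where a joint would pass 70% of its speed; a pose out of reach is approached as far as the arm can. A call with a number of a shift or a turn outside -1 to 1 is refused whole. A call with a gripper value outside its range is refused whole. The fingers move at their own pace and stop on an object; the grip force is fixed at half the most. Time passes only in rows, so rows that do not move let the fingers close. It gives the time, the measured TCP pose, the force and the opening at its end, in the units of the state.
- sensors.get_obs(): the state, without advancing time (a new reading comes with each control period).
- imaging.get_image(name): name is "scene" or "side" or "wrist"; returns a dict with "img" (384x512x3 uint8, blue, green, red), "fx", "fy", "cx", "cy" (pixels), "rvec" (rotation vector, rad) and "tvec" (3), from world to camera coordinates, as OpenCV has them. Camera axes: x right, y down, z forward; pixel columns grow to the right and rows downward; lengths in m; the calibration is good to about 2 mm. A picture is of the moment at which its call begins. There is no depth.
- env.hand_in(): hands the job in, once; it reports no verdict.
Trained networks look in the newest picture that a camera, given by its name, has taken for a name from the list of things; names that differ only in an ending like _2 or _b are one class to them, and where a whole thing is asked for, a point or a joint stands for the part that bears it (a point fixed in the world has none). Each returns a list of dicts, best first, with "conf" (0 to 1); they miss things now and then, are a little off and sometimes report something else, mostly with a low value. They report only what shows in the picture. A call takes as long as a camera call. They do not tell look-alikes from the thing itself.
- imaging.search_frame(camera, thing): "centre" ([column, row] in pixels, amid what is visible of it).
- imaging.pinpoint(camera, thing): "centre" ([column, row] in pixels: a listed point, or the origin of a listed thing).
The state is a dict: "clock": time; "q": joint angles; "qd": joint speeds; "joint_torque": joint torques, N m; "tcp_pos": TCP position; "orientation": TCP orientation; "force": force on the tool from outside, world axes, zero at the start; "torque": the same for the moment, N m; "width": finger opening in m.
Only numpy, scipy, OpenCV 4.12 (cv2) and the standard library are available. Lean on these libraries where they do the work, as an engineer would, in place of code of your own. Each camera call takes 0.05 s, during which the arm holds its last target.

## Task

The three washed steel beakers on the slanted draining rack are dry: put them away as a dust-proof nest in the steel tray. Stand the smallest mouth down on the tray, lower the middle one over it and then the largest over both, so that all three stand mouth down, flat on the tray floor. Set each one down, do not let it drop, and leave the tape roll, the vial and the other things on the bench where they are.

Things in the scene. Friction and masses are not known exactly. Their poses are not given: they have to be found in the camera images.
- small_mid (a point): Smallest plain round steel beaker, no handle: 42 mm outside (thin rim 2 mm more), 62 mm tall, 37 mm inside, base edge rounded 5 mm, 70 g or so. Starts mouth down over one peg of the rack (which varies), leaning with the panel, rim on the panel, inner wall against the peg. Point: on its axis half-way up; z from open mouth to closed base (z up = standing mouth down).
- medium_mid (a point): Middle plain round steel beaker, no handle: 56 mm outside (thin rim 2 mm more), 78 mm tall, 51 mm inside, base edge rounded 5 mm, 110 g or so. Starts mouth down over one peg of the rack (which varies), leaning with the panel, rim on the panel, inner wall against the peg. Point: on its axis half-way up; z from open mouth to closed base (z up = standing mouth down).
- large_mid (a point): Largest plain round steel beaker, no handle: 70 mm outside (thin rim 2 mm more), 96 mm tall, 64 mm inside, base edge rounded 5 mm, 160 g or so. Starts mouth down over one peg of the rack (which varies), leaning with the panel, rim on the panel, inner wall against the peg. Point: on its axis half-way up; z from open mouth to closed base (z up = standing mouth down).
- rack: White draining rack, 335 mm wide, fixed. Origin under its middle on the worktop; x to its back, y along its width. The flat panel rises to the back at 35 degrees, so a beaker on it leans 35 degrees, base up and to the front. Three pegs in a row along y, 112 mm apart, square to the panel, 20 mm thick, 50 mm long: draw a beaker 50 mm or more along its peg to free it.
- tray_floor (a point): Shallow stainless-steel tray, 150 mm (x) by 170 mm (y) outside, rim 14 mm high, flat floor 3 mm above the worktop, fixed; it starts empty. The point is the middle of its floor, z up. The largest beaker (72 mm over its rim) must fit too, so build the nest near the middle.
- tape_mid (a point): Bystander: roll of tape lying flat, 76 mm diameter, 19 mm high, loose. Point at its centre, half-way up.
- vial_mid (a point): Bystander: small capped vial, 25 mm diameter, 63 mm tall, loose. Point at its centre, half-way up.
Mind the look-alikes: they are no part of the job. Leave any blue look-alike of the part that bears small_mid alone.

How it is judged:
On the way, in this order (a step that is already met when the one before it is completed fails the run):
1. the smallest beaker stands mouth down on the tray floor, let go (z of small_mid in the frame of tray_floor between 0.027 and 0.035 m and angle between small_mid's own z axis and vertical below 0.06 rad and x of small_mid in the frame of tray_floor between -0.06 and 0.06 m and y of small_mid in the frame of tray_floor between -0.07 and 0.07 m and contact force between the fingers and small below 0.3 N), for 0.2 s.
2. the middle beaker stands mouth down over the smallest, down on the tray floor, let go (all of step 1 and z of medium_mid in the frame of tray_floor between 0.035 and 0.043 m and angle between medium_mid's own z axis and vertical below 0.06 rad and x of medium_mid in the frame of tray_floor between -0.06 and 0.06 m and y of medium_mid in the frame of tray_floor between -0.07 and 0.07 m and contact force between the fingers and medium below 0.3 N and horizontal distance between small_mid and medium_mid below 0.009 m), for 0.2 s.
At the end, for the whole second after the job is handed in: All three beakers stand mouth down on the tray floor (each within 4 mm of standing height and 0.06 rad of upright), the smallest inside the middle one inside the largest (axes within 9 mm of one another), and none is held (all of step 2 and z of large_mid in the frame of tray_floor between 0.044 and 0.052 m and angle between large_mid's own z axis and vertical below 0.06 rad and x of large_mid in the frame of tray_floor between -0.06 and 0.06 m and y of large_mid in the frame of tray_floor between -0.07 and 0.07 m and contact force between the fingers and large below 0.3 N and horizontal distance between medium_mid and large_mid below 0.009 m); the robot touches nothing.
It fails at once if a bystander (tape roll, vial) is pushed more than 30 mm (distance of any of tape_mid, vial_mid from where it was at the start of the episode above 0.03 m).
It fails at once if a beaker is dropped: it moves faster than 0.6 m/s (a fall of 18 mm) with no finger on it ((linear speed of small above 0.6 m/s and contact force between the fingers and small below 0.3 N) or (linear speed of medium above 0.6 m/s and contact force between the fingers and medium below 0.3 N) or (linear speed of large above 0.6 m/s and contact force between the fingers and large below 0.3 N)).
It also fails if it takes over 72 s, if anything falls off the work surface, if the arm or the gripper's body presses on something with over 40 N, if the wrist force passes 120 N, or if a joint passes its speed limit or range.

## Working session

There is one attempt and no reset: what is moved stays moved. The work goes in short steps, Python scripts to look and compute and a tool call to move; the robot and the scene stay as the last step left them, time stands still between calls to the robot, and variables do not carry over. Pictures are saved under pics/ and viewed, and the job is handed in when it is done.

Besides the shell and the picture viewer there is one more tool, called after ">>>" as name([rows], argument=value, ...), one row to a line, values as JSON. send_rows: Moves the arm, as the interface text tells. Its arguments: {"type":"object","properties":{"plan":{"type":"array"}},"required":["plan"]}

```bash
ls; mkdir -p pics; python3 - <<'E'
from plant import sensors, imaging, env
import cv2
print(sensors.get_obs())
for n in ["scene","side","wrist"]:
    d=imaging.get_image(n); cv2.imwrite(f"pics/{n}0.png",d["img"]); print(n,d["fx"],d["cx"],d["rvec"],d["tvec"])
    for t in ["small_mid","medium_mid","large_mid","rack","tray_floor","tape_mid","vial_mid"]:
        print(t,[(x["centre"],round(x["conf"],2)) for x in imaging.pinpoint(n,t)])
E
```

```text
pics
{'clock': 0.0, 'q': array([-1.04939256e+00,  2.55749688e-01,  1.06999418e-01, -4.48898911e-04,
       -1.42387770e+00, -2.84604842e-01]), 'qd': array([-7.02243947e-04, -1.56870725e-04,  2.90984864e-05, -2.71777161e-03,
       -1.43075192e-03, -1.65141454e-04]), 'joint_torque': array([ 6.97230280e-04, -3.86632884e+01,  2.37948740e+01,  5.36526114e+00,
       -5.98574450e-03,  4.04458274e-05]), 'tcp_pos': array([ 0.12896394, -0.53416513,  0.23039628]), 'orientation': array([-1.54954486e-04, -1.18090144e-01,  9.93002432e-01,  9.29518035e-04]), 'force': array([-0.24938652, -0.07598614,  0.39806088]), 'torque': array([-0.03895645,  0.03090652, -0.00978869]), 'width': 0.08509856233766543}
scene 350.3027467834751 252.20522170407617 [ 1.00549942 -2.16923128  1.3104529 ] [0.24651047 0.24777656 0.72795317]
small_mid [([150.6, 269.8], 0.9), ([255.5, 173.0], 0.59)]
medium_mid [([207.5, 195.5], 0.74)]
large_mid [([242.7, 183.7], 0.8)]
rack [([228.8, 210.6], 0.84)]
tray_floor [([309.1, 175.0], 0.55)]
tape_mid [([257.4, 172.1], 0.17)]
vial_mid [([207.8, 249.4], 0.72)]
side 350.07111566818264 255.507665975611 [ 2.04928365 -0.04510689  0.0157921 ] [-0.48086828  0.05167841  1.03165975]
small_mid [([273.1, 199.6], 0.78), ([213.4, 249.5], 0.71), ([225.8, 158.4], 0.51)]
medium_mid [([257.2, 161.3], 0.79)]
large_mid [([253.8, 178.5], 0.7)]
rack [([268.9, 206.8], 0.55)]
tray_floor [([277.3, 302.1], 0.66)]
tape_mid [([211.1, 224.9], 0.75)]
vial_mid [([221.9, 168.6], 0.47)]
wrist 280.9666211374494 254.31459084238753 [-1.81440368 -2.30449874 -0.35259825] [ 0.54993971 -0.03945569  0.38066543]
small_mid []
medium_mid []
large_mid []
rack []
tray_floor []
tape_mid []
vial_mid []
```

View pics/scene0.png

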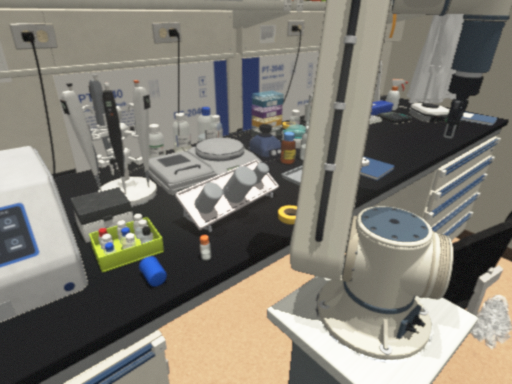

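View pics/side0.png

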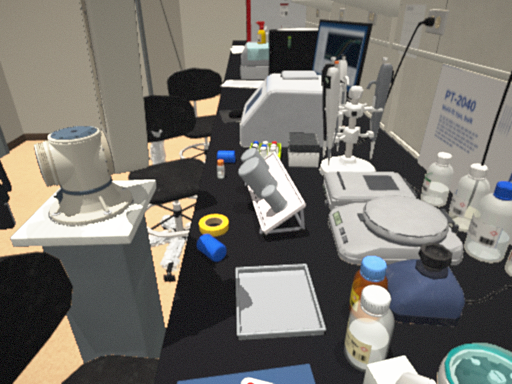

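The scene view shows the medium (207,195), large (242,182) and small (~262,170) beakers on the rack. The blue objects are decoys. The side view shows the tray at (277,302), the rack at (268,200), the tape at (213,224) and the vial at (221,168). Next I'll triangulate.

```bash
cat > h.py <<'E'
import numpy as np, cv2
from plant import sensors, imaging, env
from scipy.spatial.transform import Rotation as R
def cam(d):
    K=np.array([[d["fx"],0,d["cx"]],[0,d["fy"],d["cy"]],[0,0,1]]); Rm=cv2.Rodrigues(np.array(d["rvec"],float))[0]
    return K,Rm,np.array(d["tvec"],float).reshape(3)
def ray(d,p):
    K,Rm,t=cam(d); v=Rm.T@np.linalg.solve(K,[p[0],p[1],1]); return -Rm.T@t, v/np.linalg.norm(v)
def tri(obs):
    A=np.zeros((3,3));b=np.zeros(3);L=[ray(d,p) for d,p in obs]
    for c,v in L:
        M=np.eye(3)-np.outer(v,v);A+=M;b+=M@c
    X=np.linalg.solve(A,b); return X,[np.linalg.norm((np.eye(3)-np.outer(v,v))@(X-c))*1e3 for c,v in L]
def plane(d,p,z):
    c,v=ray(d,p); return c+v*(z-c[2])/v[2]
def proj(d,X):
    K,Rm,t=cam(d); return cv2.projectPoints(np.atleast_2d(np.array(X,float)),cv2.Rodrigues(Rm)[0],t,K,None)[0].reshape(-1,2)
E
python3 - <<'E'
from h import *
s=imaging.get_image("scene");d=imaging.get_image("side")
for n,i in (("scene",s),("side",d)): print(n,"cam at",ray(i,(0,0))[0])
P={"small":[(262,170),(273.1,199.6)],"smallN":[(255.5,173),(273.1,199.6)],"med":[(207.5,195.5),(257.2,161.3)],"large":[(242.7,183.7),(253.8,178.5)],"rack":[(228.8,210.6),(268.9,206.8)]}
for k,v in P.items(): print(k,tri([(s,v[0]),(d,v[1])]))
print("tray",plane(d,(277.3,302.1),.003),"tape",plane(d,(211.1,224.9),.0095),"vial",plane(s,(207.8,249.4),.0315))
print("traycorners",[plane(d,p,.014) for p in [(235,266),(315,264),(325,333),(235,338)]])
for n,i,(a,b,c,e) in (("scene",s,(165,280,130,240)),("side",d,(225,320,125,240))):
    cv2.imwrite(f"pics/{n}_z.png",cv2.resize(i["img"][c:e,a:b],None,fx=6,fy=5 if 0 else 6,interpolation=cv2.INTER_CUBIC)[:600,:800])
E
```

```text
scene cam at [-0.22808391  0.53750254  0.55780391]
side cam at [ 0.45003937 -0.90998604  0.5173169 ]
small (array([ 0.51961901, -0.16420405,  0.09366549]), [np.float64(1.1896854530757686), np.float64(1.1896854530758916)])
smallN (array([ 0.52379872, -0.14348476,  0.08474845]), [np.float64(4.640183132398687), np.float64(4.640183132398877)])
med (array([0.48934173, 0.06850417, 0.09472295]), [np.float64(0.8165442989954534), np.float64(0.8165442989954355)])
large (array([ 0.47672626, -0.04923241,  0.09680057]), [np.float64(1.906950902149997), np.float64(1.9069509021499815)])
rack (array([ 0.52016834, -0.02919496, -0.00703624]), [np.float64(1.255167287382708), np.float64(1.2551672873827167)])
tray [ 0.50776126 -0.41027872  0.003     ] tape [ 0.35999407 -0.14252808  0.0095    ] vial [0.35749984 0.1607564  0.0315    ]
traycorners [array([ 0.42455983, -0.3128971 ,  0.014     ]), array([ 0.59909896, -0.31481325,  0.014     ]), array([ 0.5820012 , -0.49531659,  0.014     ]), array([ 0.42696626, -0.4984426 ,  0.014     ])]
```

View pics/scene_z.png

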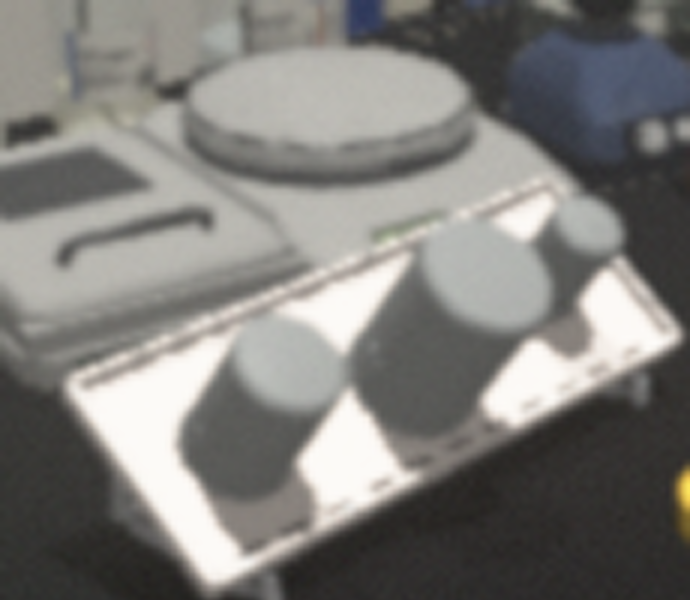

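View pics/side_z.png

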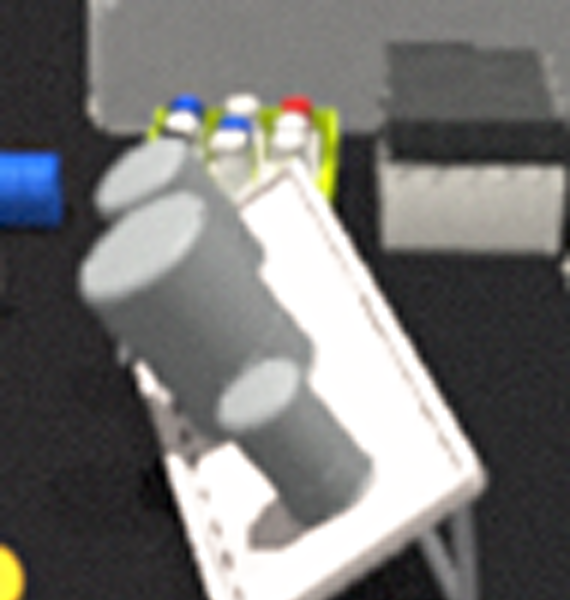

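```bash
python3 - <<'E'
from h import *
from scipy.optimize import least_squares
s=imaging.get_image("scene");d=imaging.get_image("side")
zs=lambda x,y:(165+x/6,130+y/6); zd=lambda x,y:(225+x/6,125+y/6)
B={"med":(zs(293,360),zd(145,180)),"large":(zs(487,277),zd(145,247)),"small":(zs(588,225),zd(260,393))}
for k,v in B.items(): print(k,tri([(s,v[0]),(d,v[1])]))
M={"med":(207.5,195.5,257.2,161.3),"large":(242.7,183.7,253.8,178.5),"small":(262,170,273.1,199.6)}
print("backright",tri([(s,zs(555,183)),(d,zd(482,482))])," backleft",tri([(s,zs(70,382)),(d,zd(292,165))]))
H={"small":.062,"med":.078,"large":.096};off={"small":.0085,"med":.0155,"large":.022};Y={"med":.112,"large":0,"small":-.112}
a=np.radians(35);n=np.array([-np.sin(a),0,np.cos(a)]);up=np.array([np.cos(a),0,np.sin(a)])
def pos(p,k,f):
    Rz=R.from_euler('z',p[2]).as_matrix()
    return np.array([p[0],p[1],0])+Rz@(np.array([0,Y[k],p[3]])-off[k]*up+f*H[k]*n)
def res(p):
    r=[]
    for k in B:
        X=pos(p,k,1)
        r+=list(proj(s,X)[0]-B[k][0])+list(proj(d,X)[0]-B[k][1])
        X=pos(p,k,.5); m=M[k]; w=.5 if k!="small" else .3
        r+=list((proj(s,X)[0]-m[:2])*w)+list((proj(d,X)[0]-m[2:])*w)
    return r
o=least_squares(res,[.52,-.03,0,.06],loss='soft_l1');p=o.x;print(p,np.round(res(p),1))
for k in B: print(k,"mid",pos(p,k,.5),"base",pos(p,k,1))
print("axis",R.from_euler('z',p[2]).as_matrix()@n)
E
```

```text
med (array([0.46562669, 0.06252131, 0.11893895]), [np.float64(0.11905938346670895), np.float64(0.11905938346660606)])
large (array([ 0.46232247, -0.04689963,  0.13014848]), [np.float64(1.6171802616551996), np.float64(1.6171802616553594)])
small (array([ 0.5068336 , -0.15380838,  0.11173608]), [np.float64(1.2712802133820564), np.float64(1.2712802133819612)])
backright (array([ 0.58999285, -0.20440225,  0.09572631]), [np.float64(2.3360652276653266), np.float64(2.336065227665403)])  backleft (array([0.54537559, 0.13153533, 0.09753265]), [np.float64(0.0601470551925566), np.float64(0.06014705519249312)])
[ 0.53522603 -0.03963042  0.12102081  0.06568071] [-0.5 -0.3 -0.4 -0.8  0.4  0.9 -0.5  1.1 -0.  -1.1 -0.3  0.2 -1.8  0.3
  2.6  0.1  0.3 -0.4 -0.4  0.9 -1.   0.8  0.5  0. ]
med mid [0.4868949 0.067317  0.0887372] base [0.46468903 0.06461643 0.12068413]
large mid [ 0.49000619 -0.04512983  0.09238132] base [ 0.46267589 -0.04845361  0.13170062]
small mid [ 0.52418461 -0.15379843  0.08619902] base [ 0.5065338  -0.15594504  0.11159273]
axis [-0.56938125 -0.06924537  0.81915204]
```

Rack fit is consistent to about 1 px: yaw is 0.121 and the beakers lean as expected. Now a planner helper that prints rows for the first approach.

```bash
cat >> h.py <<'E'
YAW=.121
AX=np.array([-.5694,-.0692,.8192])
BASE={"small":np.array([.5065,-.1555,.1116]),"med":np.array([.4648,.0640,.1203]),"large":np.array([.4625,-.0480,.1313])}
def Rgrasp():
    y=np.array([-np.sin(YAW),np.cos(YAW),0]); z=-AX/np.linalg.norm(AX); return np.column_stack([np.cross(y,z),y,z])
def Rdown(psi=YAW):
    y=np.array([-np.sin(psi),np.cos(psi),0]); z=np.array([0,0,-1.]); return np.column_stack([np.cross(y,z),y,z])
def cur():
    o=sensors.get_obs(); q=np.array(o["orientation"]); return np.array(o["tcp_pos"]),R.from_quat(q[[1,2,3,0]]).as_matrix(),o
def plan(P,Rt,g,p0=None,R0=None,step=.019,rot=9.0,n=None):
    if p0 is None: p0,R0,_=cur()
    rv=R.from_matrix(R0.T@Rt).as_rotvec(); D=np.linalg.norm(P-p0)
    n=n or int(max(1,np.ceil(D/step),np.ceil(np.degrees(np.linalg.norm(rv))/rot)))
    p,Rc=p0.copy(),R0.copy();out=[]
    for i in range(n):
        sh=Rc.T@((P-p)/(n-i)); r=R.from_matrix(Rc.T@Rt).as_rotvec()/(n-i)
        row=[g]+[round(float(v),2) for v in sh/.02]+[round(float(v),4) for v in r/np.pi]
        out.append(row); p=p+Rc@(np.array(row[1:4])*.02); Rc=Rc@R.from_rotvec(np.array(row[4:])*np.pi).as_matrix()
    for i in range(0,n,8): print(str(out[i:i+8]).replace(" ",""))
    return P,Rt
def st():
    p,Rm,o=cur(); print("t",round(o["clock"],2),"p",p.round(4),"z",Rm[:,2].round(3),"y",Rm[:,1].round(3),"w",round(o["width"],4),"F",np.round(o["force"],1))
E
python3 -c "
from h import *
st();plan(BASE['small']+.06*AX,Rgrasp(),1)"
```

```text
t 1.4 p [ 0.1291 -0.5347  0.2313] z [ 0. -0. -1.] y [-0.235  0.972 -0.   ] w 0.0856 F [0.2 0.4 0.1]
[[1,-0.75,0.51,0.13,0.0004,-0.0069,0.0013],[1,-0.75,0.51,0.14,0.0004,-0.0069,0.0013],[1,-0.74,0.51,0.16,0.0004,-0.0069,0.0013],[1,-0.74,0.52,0.17,0.0004,-0.0069,0.0013],[1,-0.73,0.52,0.19,0.0004,-0.0069,0.0013],[1,-0.72,0.52,0.2,0.0004,-0.0069,0.0013],[1,-0.72,0.53,0.22,0.0004,-0.0069,0.0013],[1,-0.71,0.53,0.23,0.0004,-0.0069,0.0013]]
[[1,-0.7,0.53,0.25,0.0004,-0.007,0.0013],[1,-0.7,0.54,0.26,0.0004,-0.0069,0.0013],[1,-0.69,0.54,0.28,0.0004,-0.007,0.0013],[1,-0.68,0.54,0.29,0.0004,-0.0069,0.0013],[1,-0.67,0.55,0.3,0.0004,-0.007,0.0013],[1,-0.66,0.55,0.32,0.0004,-0.0069,0.0013],[1,-0.65,0.55,0.33,0.0004,-0.007,0.0013],[1,-0.64,0.55,0.35,0.0004,-0.0069,0.0012]]
[[1,-0.63,0.56,0.36,0.0004,-0.007,0.0013],[1,-0.62,0.56,0.37,0.0004,-0.0069,0.0012],[1,-0.61,0.56,0.38,0.0004,-0.007,0.0013],[1,-0.6,0.57,0.4,0.0004,-0.0069,0.0012],[1,-0.59,0.57,0.41,0.0004,-0.007,0.0013],[1,-0.58,0.57,0.42,0.0004,-0.0069,0.0012],[1,-0.57,0.57,0.43,0.0004,-0.007,0.0013],[1,-0.56,0.58,0.45,0.0004,-0.0069,0.0012]]
[[1,-0.55,0.58,0.46,0.0004,-0.007,0.0013],[1,-0.53,0.58,0.47,0.0004,-0.0069,0.0012],[1,-0.52,0.59,0.48,0.0004,-0.007,0.0013],[1,-0.51,0.59,0.48,0.0003,-0.0069,0.0012]]
```

>>> send_rows([
  [1,-0.75,0.51,0.14,0,-0.007,0.0013],
  [1,-0.75,0.51,0.14,0,-0.007,0.0013],
  [1,-0.74,0.51,0.16,0,-0.007,0.0013],
  [1,-0.74,0.52,0.17,0,-0.007,0.0013],
  [1,-0.73,0.52,0.19,0,-0.007,0.0013],
  [1,-0.72,0.52,0.2,0,-0.007,0.0013],
  [1,-0.72,0.53,0.22,0,-0.007,0.0013],
  [1,-0.71,0.53,0.23,0,-0.007,0.0013],
])

```text
clock: 2.4
tcp_pos: [0.2339, -0.4196, 0.211]
orientation: [0.094, -0.1, 0.99, 0.011]
force: [1.1, -0.4, -0.3]
width: 0.0856
```

>>> send_rows([
  [1,-0.7,0.53,0.25,0,-0.007,0.0013],
  [1,-0.7,0.54,0.26,0,-0.007,0.0013],
  [1,-0.69,0.54,0.28,0,-0.007,0.0013],
  [1,-0.68,0.54,0.29,0,-0.007,0.0013],
  [1,-0.67,0.55,0.3,0,-0.007,0.0013],
  [1,-0.66,0.55,0.32,0,-0.007,0.0013],
  [1,-0.65,0.55,0.33,0,-0.007,0.0013],
  [1,-0.64,0.55,0.35,0,-0.007,0.0013],
])

```text
clock: 3.4
tcp_pos: [0.3392, -0.3046, 0.1935]
orientation: [0.186, -0.081, 0.979, 0.022]
force: [0.8, 0.5, -0.1]
width: 0.086
```

```bash
python3 -c "
from h import *
st();plan(BASE['small']+.06*AX,Rgrasp(),1)"
```

```text
t 3.4 p [ 0.3392 -0.3046  0.1935] z [ 0.361  0.074 -0.93 ] y [-0.167  0.986  0.013] w 0.086 F [ 0.8  0.5 -0.1]
[[1,-0.6,0.55,0.41,0.001,-0.0068,0.001],[1,-0.59,0.55,0.42,0.001,-0.0068,0.001],[1,-0.58,0.55,0.43,0.001,-0.0068,0.001],[1,-0.57,0.56,0.44,0.001,-0.0068,0.001],[1,-0.56,0.56,0.45,0.001,-0.0068,0.001],[1,-0.54,0.56,0.46,0.001,-0.0067,0.001],[1,-0.53,0.56,0.46,0.001,-0.0068,0.0011],[1,-0.52,0.57,0.47,0.001,-0.0067,0.001]]
[[1,-0.51,0.57,0.48,0.001,-0.0068,0.0011],[1,-0.5,0.57,0.5,0.001,-0.0067,0.001],[1,-0.48,0.58,0.5,0.0009,-0.0068,0.0011]]
```

Tracking is about 93%.

>>> send_rows([
  [1,-0.6,0.55,0.41,0.001,-0.007,0.001],
  [1,-0.59,0.55,0.42,0.001,-0.007,0.001],
  [1,-0.58,0.55,0.43,0.001,-0.007,0.001],
  [1,-0.57,0.56,0.44,0.001,-0.007,0.001],
  [1,-0.56,0.56,0.45,0.001,-0.007,0.001],
  [1,-0.54,0.56,0.46,0.001,-0.007,0.001],
  [1,-0.53,0.56,0.46,0.001,-0.007,0.001],
  [1,-0.52,0.57,0.47,0.001,-0.007,0.001],
])

```text
clock: 4.4
tcp_pos: [0.4422, -0.1912, 0.17]
orientation: [0.279, -0.063, 0.958, 0.021]
force: [0.1, -0.5, -1.3]
width: 0.0856
```

>>> send_rows([
  [1,-0.51,0.57,0.48,0.001,-0.007,0.001],
  [1,-0.5,0.57,0.5,0.001,-0.007,0.001],
  [1,-0.48,0.58,0.5,0.001,-0.007,0.001],
])

```text
clock: 4.78
tcp_pos: [0.4805, -0.1485, 0.1622]
orientation: [0.313, -0.056, 0.948, 0.02]
force: [-0.2, -0.1, 0.3]
width: 0.0853
```

```bash
python3 -c "
from h import *
st();plan(BASE['small']+.05*AX,Rgrasp(),1)
for n in ['wrist','side']:
    d=imaging.get_image(n)
    im=d['img'].copy()
    for k in BASE:
        q=proj(d,BASE[k])[0]; print(n,k,q); cv2.circle(im,(int(q[0]),int(q[1])),2,(0,0,255),-1)
    cv2.imwrite('pics/%s1.png'%n,im)
"
```

```text
t 4.78 p [ 0.4805 -0.1485  0.1622] z [ 0.591  0.074 -0.803] y [-0.118  0.993  0.004] w 0.0853 F [-0.2 -0.1  0.3]
[[1,0.43,-0.5,0.28,0.0006,0.0086,-0.0013]]
wrist small [240.5581723  191.12677534]
wrist med [564.41783803 187.4100428 ]
wrist large [419.2531859  187.60459725]
side small [267.8989689  191.26234515]
side med [248.84664593 154.42682366]
side large [248.84224007 166.39580955]
```

View pics/wrist1.png

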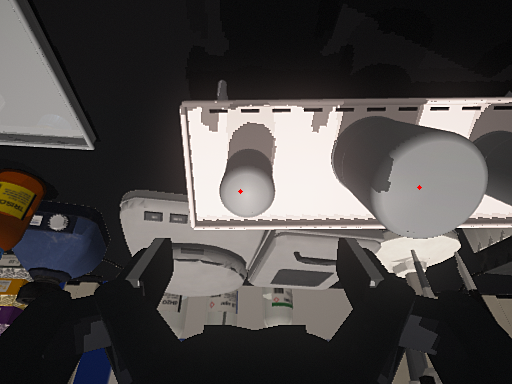

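View pics/side1.png

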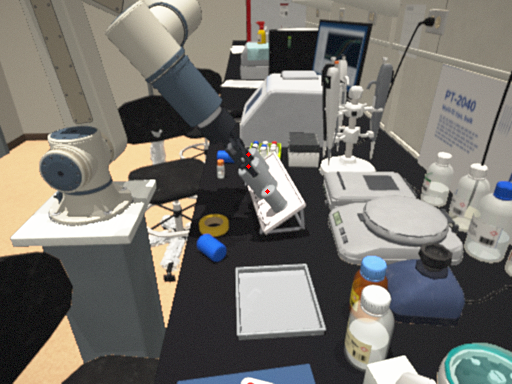

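```bash
python3 -c "
from h import *
d=imaging.get_image('wrist'); im=d['img'][80:270,170:512]
cv2.imwrite('pics/wz.png',cv2.resize(im,None,fx=2.3,fy=2.3,interpolation=cv2.INTER_CUBIC))
c,v=ray(d,(256,192)); print(c,v)
K,Rm,t=cam(d)
for k in BASE: print(k,(Rm@BASE[k]+t)[2])
print(Rm@cur()[1])
print(imaging.search_frame('wrist','small_mid'),imaging.pinpoint('wrist','small_mid'),imaging.pinpoint('wrist','large_mid'))
a={'small':(.0105),'large':0}
for k,h in (('small',.031),('large',.048)): print(k,proj(d,BASE[k]-h*AX))
"
```

```text
[ 0.33487197 -0.16572281  0.23218717] [ 0.80992882  0.10689565 -0.57670497]
small 0.20967506511311612
med 0.1930511720703279
large 0.17353450492876127
[[-5.68038766e-04  9.99999651e-01 -6.12885310e-04]
 [-9.54154927e-01 -7.25441349e-04 -2.99312294e-01]
 [-2.99312635e-01  4.14766551e-04  9.54155006e-01]]
[{'centre': [244.5, 183.5], 'conf': 0.69}] [{'centre': [245.1, 183.0], 'conf': 0.63}] []
small [[241.18372805 180.26102904]]
large [[383.74757678 169.17653886]]
```

View pics/wz.png

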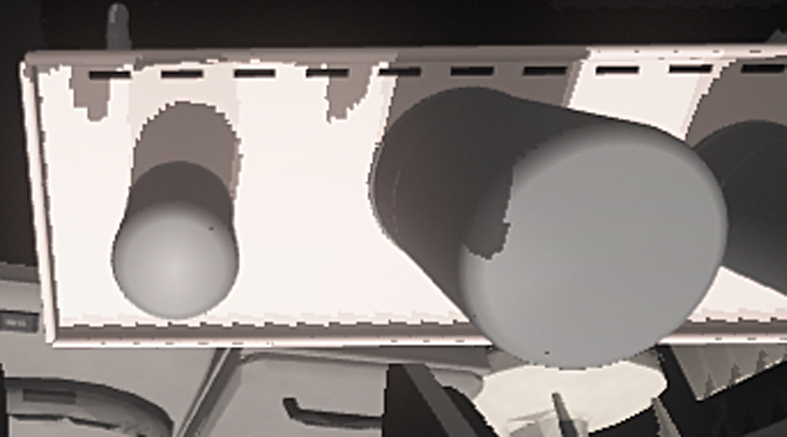

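The wrist view puts the small base at (246.5,192) and the large base at (428.5,187), against predictions of 240.5 and 419. That is a shift of about +4.5 mm along the rack's y, so I'll update the estimates and approach.

```bash
cat >> h.py <<'E'
_y=np.array([-np.sin(YAW),np.cos(YAW),0])
for _k,_s in (("small",.0042),("med",.0046),("large",.005)): BASE[_k]=BASE[_k]+_s*_y
E
python3 -c "
from h import *
st();P,Rt=plan(BASE['small']+.04*AX,Rgrasp(),1,n=2)
plan(BASE['small']-.035*AX,Rt,1,P,Rt)"
```

```text
t 5.08 p [ 0.4799 -0.1497  0.1625] z [ 0.59   0.073 -0.804] y [-0.118  0.993  0.003] w 0.0854 F [-0.3 -1.1 -0.2]
[[1,0.21,-0.12,0.4,0.0002,0.0041,-0.0006],[1,0.21,-0.12,0.41,0.0002,0.004,-0.0006]]
[[1,-0.0,-0.0,0.94,-0.0,0.0,0.0],[1,0.0,-0.0,0.94,-0.0,0.0,0.0],[1,0.0,-0.0,0.94,-0.0,0.0,0.0],[1,0.0,-0.0,0.93,-0.0,0.0,0.0]]
```

>>> send_rows([
  [1,0.21,-0.12,0.4,0,0.004,-0.0006],
  [1,0.21,-0.12,0.41,0,0.004,-0.0006],
  [1,0,0,0.5,0,0,0],
  [1,0,0,0.5,0,0,0],
])

```text
clock: 5.58
tcp_pos: [0.4955, -0.1544, 0.1264]
orientation: [0.3, -0.057, 0.952, 0.018]
force: [0.5, -0.8, 0.6]
width: 0.0854
```

```bash
python3 -c "
from h import *
st();P,Rt=plan(BASE['small']-.035*AX,Rgrasp(),1,step=.014)
d=imaging.get_image('wrist');cv2.imwrite('pics/w2.png',d['img']);print(proj(d,BASE['small']))"
```

```text
t 5.58 p [ 0.4955 -0.1544  0.1264] z [ 0.569  0.069 -0.819] y [-0.119  0.993  0.001] w 0.0854 F [ 0.5 -0.8  0.6]
[[1,-0.0,0.02,0.67,-0.0,-0.0,-0.0001],[1,-0.01,0.02,0.67,-0.0,-0.0,-0.0001],[1,-0.0,0.02,0.66,-0.0001,-0.0,-0.0001],[1,-0.01,0.03,0.67,-0.0,-0.0001,-0.0002]]
[[257.07134883 225.06030684]]
```

View pics/w2.png

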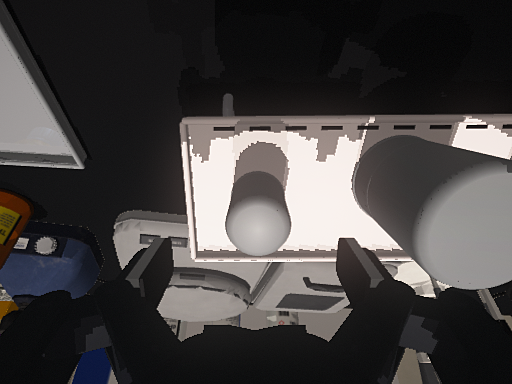

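The base is at (258,223), matching the prediction of (257,225). Advancing and closing.

>>> send_rows([
  [1,0,0.03,0.7,0,0,0],
  [1,0,0.03,0.7,0,0,0],
  [1,0,0.03,0.7,0,0,0],
  [1,0,0,0.7,0,0,0],
  [0,0,0,0,0,0,0],
  [0,0,0,0,0,0,0],
  [0,0,0,0,0,0,0],
  [0,0,0,0,0,0,0],
])

```text
clock: 6.62
tcp_pos: [0.5291, -0.1478, 0.0755]
orientation: [0.299, -0.057, 0.952, 0.019]
force: [0.2, 0.3, -1.3]
width: 0.0405
```

```bash
python3 -c "
from h import *
st()
d=imaging.get_image('wrist');cv2.imwrite('pics/w3.png',d['img'])
P,Rt=cur()[:2]
T=P+.03*AX; P,Rt=plan(BASE['small']+.03*AX,Rgrasp(),0,n=4)
plan(np.array([.505,-.407,.10]),Rdown(),0,P,Rt)"
```

```text
t 6.62 p [ 0.5291 -0.1478  0.0755] z [ 0.567  0.07  -0.821] y [-0.12   0.993  0.001] w 0.0405 F [ 0.2  0.3 -1.3]
[[0,-0.02,-0.01,-0.91,0.0,-0.0002,-0.0001],[0,-0.02,-0.01,-0.91,0.0001,-0.0003,-0.0001],[0,-0.02,-0.01,-0.92,0.0,-0.0002,-0.0001],[0,-0.01,-0.0,-0.91,0.0001,-0.0003,-0.0002]]
[[0,0.12,-0.91,0.08,-0.0,0.0139,-0.0],[0,0.11,-0.91,0.08,-0.0,0.0139,-0.0],[0,0.11,-0.91,0.09,-0.0,0.0139,-0.0],[0,0.11,-0.9,0.09,-0.0,0.0139,-0.0],[0,0.1,-0.91,0.09,-0.0,0.0139,-0.0],[0,0.1,-0.9,0.1,-0.0,0.0139,-0.0],[0,0.09,-0.91,0.1,-0.0,0.0139,-0.0],[0,0.09,-0.9,0.11,-0.0,0.0139,-0.0]]
[[0,0.08,-0.91,0.11,-0.0,0.0139,-0.0],[0,0.08,-0.9,0.11,-0.0,0.0139,-0.0],[0,0.07,-0.91,0.12,-0.0,0.0139,-0.0],[0,0.07,-0.9,0.12,-0.0,0.0138,-0.0],[0,0.07,-0.91,0.13,-0.0,0.0139,-0.0],[0,0.06,-0.9,0.13,-0.0,0.0138,-0.0]]
```

View pics/w3.png

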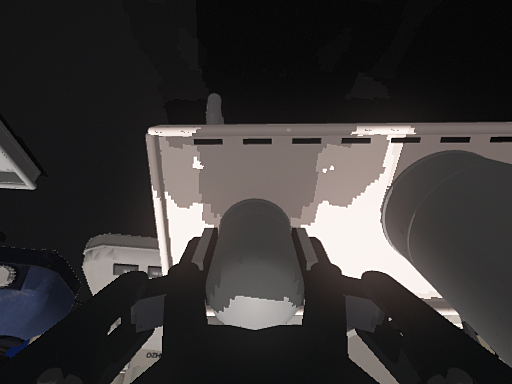

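Gripped: the pads are centred on the small beaker and the width is 40.5 mm. Drawing it along the peg.

>>> send_rows([
  [0,0,0,-0.6,0,0,0],
  [0,0,0,-0.9,0,0,0],
  [0,0,0,-0.9,0,0,0],
  [0,0,0,-0.9,0,0,0],
  [0,0,0,-0.9,0,0,0],
])

```text
clock: 7.3
tcp_pos: [0.4779, -0.1541, 0.1478]
orientation: [0.298, -0.057, 0.953, 0.018]
force: [0.8, -0.6, -1.1]
width: 0.0405
```

```bash
python3 -c "
from h import *
st()
d=imaging.get_image('side');cv2.imwrite('pics/s3.png',d['img'])
P,Rt=plan(np.array([.507,-.407,.13]),Rdown(),0)"
```

```text
t 7.3 p [ 0.4779 -0.1541  0.1478] z [ 0.566  0.069 -0.822] y [-0.119  0.993  0.001] w 0.0405 F [ 0.8 -0.6 -1.1]
[[0,0.05,-0.91,0.06,-0.0,0.0139,-0.0],[0,0.04,-0.91,0.06,-0.0,0.0139,-0.0],[0,0.04,-0.91,0.06,-0.0,0.0139,-0.0],[0,0.04,-0.91,0.06,-0.0,0.0139,-0.0],[0,0.03,-0.91,0.06,-0.0,0.0138,-0.0],[0,0.03,-0.91,0.06,-0.0,0.0139,-0.0],[0,0.03,-0.91,0.07,-0.0,0.0138,-0.0001],[0,0.03,-0.91,0.07,-0.0,0.0139,-0.0]]
[[0,0.02,-0.91,0.07,-0.0,0.0138,-0.0001],[0,0.02,-0.9,0.07,-0.0,0.0139,-0.0],[0,0.02,-0.91,0.07,-0.0,0.0138,-0.0001],[0,0.02,-0.9,0.07,-0.0001,0.0139,-0.0],[0,0.01,-0.91,0.07,-0.0,0.0138,-0.0001],[0,0.01,-0.9,0.07,-0.0001,0.0139,-0.0]]
```

View pics/s3.png

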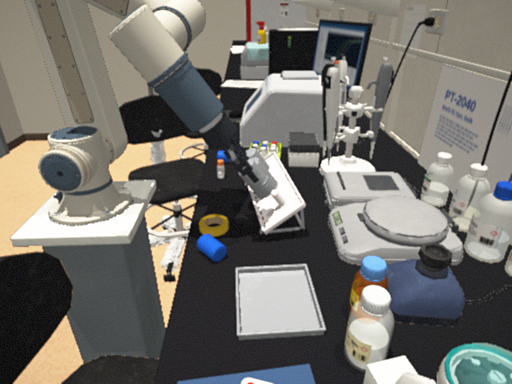

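The beaker is off the peg. Carrying it to the tray while turning upright.

>>> send_rows([
  [0,0.05,-0.91,0.03,0,0.0139,0],
  [0,0.04,-0.95,0.04,0,0.0139,0],
  [0,0.04,-0.95,0.06,0,0.0139,0],
  [0,0.04,-0.95,0.06,0,0.0139,0],
  [0,0.03,-0.95,0.06,0,0.0139,0],
  [0,0.03,-0.95,0.06,0,0.0139,0],
  [0,0.03,-0.95,0.07,0,0.0139,0],
  [0,0.03,-0.95,0.07,0,0.0139,0],
])

```text
clock: 8.35
tcp_pos: [0.4912, -0.3088, 0.1413]
orientation: [0.125, -0.059, 0.99, 0.007]
force: [0.3, 0.5, -0.1]
width: 0.0406
```

>>> send_rows([
  [0,0.02,-0.95,0.07,0,0.0139,0],
  [0,0.02,-0.95,0.07,0,0.0139,0],
  [0,0.02,-0.95,0.07,0,0.0139,0],
  [0,0.02,-0.95,0.07,0,0.0139,0],
  [0,0.01,-0.95,0.07,0,0.0139,0],
  [0,0.01,-0.9,0.07,0,0.0139,0],
])

```text
clock: 9.1
tcp_pos: [0.5025, -0.4251, 0.1325]
orientation: [-0.01, -0.058, 0.998, -0.002]
force: [-0.6, 0.6, -1.5]
width: 0.0406
```

```bash
python3 -c "
from h import *
st()
P,Rt=plan(np.array([.507,-.407,.06]),Rdown(),0)
for n in ['side','scene']:
  d=imaging.get_image(n);cv2.imwrite('pics/%s4.png'%n,d['img'])
  print(imaging.pinpoint(n,'tray_floor'),imaging.pinpoint(n,'small_mid'))
d=imaging.get_image('side')
cv2.imwrite('pics/s4z.png',cv2.resize(d['img'][170:360,170:390],None,fx=3,fy=3,interpolation=cv2.INTER_CUBIC))
"
```

```text
t 9.1 p [ 0.5025 -0.4251  0.1325] z [-0.02  -0.004 -1.   ] y [-0.115  0.993 -0.002] w 0.0406 F [-0.6  0.6 -1.5]
[[0,-0.1,0.22,0.9,-0.0002,-0.0016,-0.0004],[0,-0.1,0.22,0.91,-0.0001,-0.0016,-0.0004],[0,-0.09,0.22,0.9,-0.0002,-0.0016,-0.0005],[0,-0.09,0.22,0.91,-0.0001,-0.0016,-0.0004]]
[{'centre': [275.7, 299.6], 'conf': 0.65}, {'centre': [258.1, 173.1], 'conf': 0.34}] [{'centre': [277.0, 245.4], 'conf': 0.93}, {'centre': [211.2, 246.5], 'conf': 0.71}, {'centre': [219.5, 158.9], 'conf': 0.68}]
[] [{'centre': [151.2, 270.7], 'conf': 0.96}, {'centre': [204.3, 247.6], 'conf': 0.25}]
```

View pics/s4z.png

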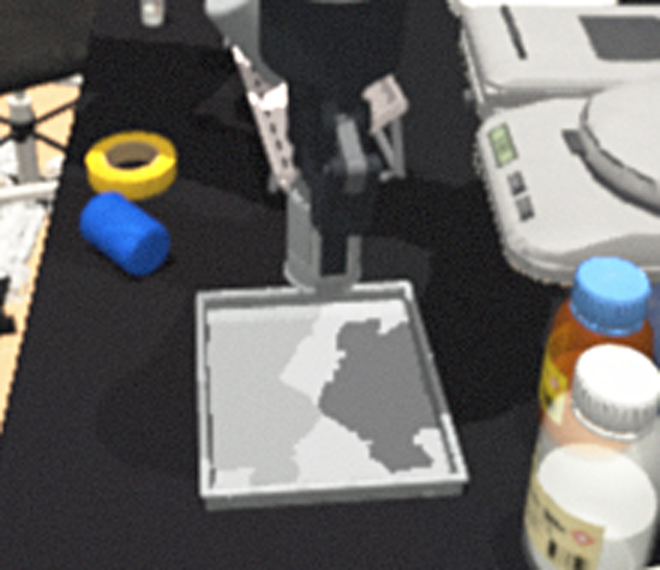

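```bash
python3 -c "
from h import *
d=imaging.get_image('side')
C=np.array([plane(d,p,.014) for p in [(236,267.7),(307.7,265),(325,333.3),(237.7,336.7)]]);print(C.round(3),C.mean(0).round(4))
print(plane(d,(275.7,299.6),.003))
P,Rt=plan(np.array([.507,-.407,.055]),Rdown(),0)
"
```

```text
[[ 0.427 -0.319  0.014]
 [ 0.583 -0.317  0.014]
 [ 0.582 -0.496  0.014]
 [ 0.432 -0.496  0.014]] [ 0.5057 -0.407   0.014 ]
[ 0.50523649 -0.40363494  0.003     ]
[[0,-0.08,0.17,0.78,-0.0001,-0.0011,-0.0003],[0,-0.08,0.16,0.78,-0.0002,-0.0011,-0.0003],[0,-0.07,0.16,0.78,-0.0001,-0.0011,-0.0003],[0,-0.07,0.17,0.78,-0.0002,-0.0012,-0.0003],[0,-0.07,0.16,0.78,-0.0001,-0.0011,-0.0003]]
```

Tray centre is about (0.506,-0.406). Contact is expected at a TCP z of about 0.02.

>>> send_rows([
  [0,-0.08,0.2,0.8,0,-0.0012,-0.0004],
  [0,-0.08,0.2,0.8,0,-0.0012,-0.0004],
  [0,-0.08,0.2,0.8,0,-0.0012,-0.0004],
  [0,-0.07,0.2,0.8,0,-0.0012,-0.0004],
  [0,0,0.1,0.8,0,-0.001,-0.0003],
  [0,0,0,0.4,0,0,0],
])

```text
clock: 10.25
tcp_pos: [0.5065, -0.404, 0.0473]
orientation: [0.004, -0.062, 0.998, -0.003]
force: [-1.1, 0.7, -0.9]
width: 0.0409
```

```bash
python3 -c "
from h import *
st()
P,Rt=plan(np.array([.506,-.406,.035]),Rdown(),0)
d=imaging.get_image('side');
cv2.imwrite('pics/s5z.png',cv2.resize(d['img'][170:360,170:390],None,fx=3,fy=3,interpolation=cv2.INTER_CUBIC))
"
```

```text
t 10.25 p [ 0.5065 -0.404   0.0473] z [ 0.009 -0.005 -1.   ] y [-0.123  0.992 -0.006] w 0.0409 F [-1.1  0.7 -0.9]
[[0,0.04,-0.09,0.61,-0.002,0.0027,0.0008]]
```

View pics/s5z.png

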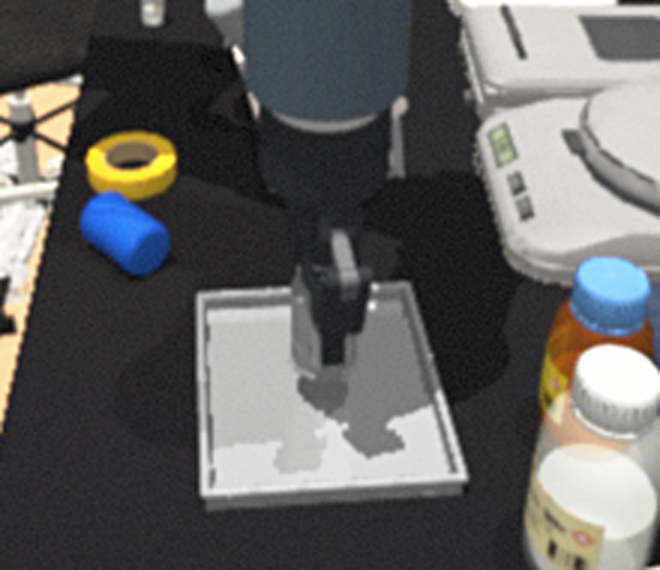

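>>> send_rows([
  [0,0.04,-0.05,0.5,-0.002,0.0027,0.0008],
  [0,0,0,0.3,0,0,0],
  [0,0,0,0.15,0,0,0],
  [0,0,0,0.15,0,0,0],
])

```text
clock: 10.8
tcp_pos: [0.5066, -0.4059, 0.0248]
orientation: [0.0, -0.06, 0.998, -0.0]
force: [-0.7, 0.1, -0.6]
width: 0.0406
```

>>> send_rows([
  [0,0,0,0.12,0,0,0],
  [0,0,0,0.12,0,0,0],
])

```text
clock: 11.05
tcp_pos: [0.5068, -0.406, 0.0199]
orientation: [0.001, -0.06, 0.998, -0.001]
force: [0.0, -1.1, -1.0]
width: 0.0406
```

```bash
python3 -c "
from h import *
st()
d=imaging.get_image('side');
cv2.imwrite('pics/s6z.png',cv2.resize(d['img'][210:360,220:340],None,fx=4,fy=4,interpolation=cv2.INTER_CUBIC))
"
```

```text
t 11.05 p [ 0.5068 -0.406   0.0199] z [ 0.001 -0.001 -1.   ] y [-0.121  0.993 -0.001] w 0.0406 F [ 0.  -1.1 -1. ]
```

View pics/s6z.png

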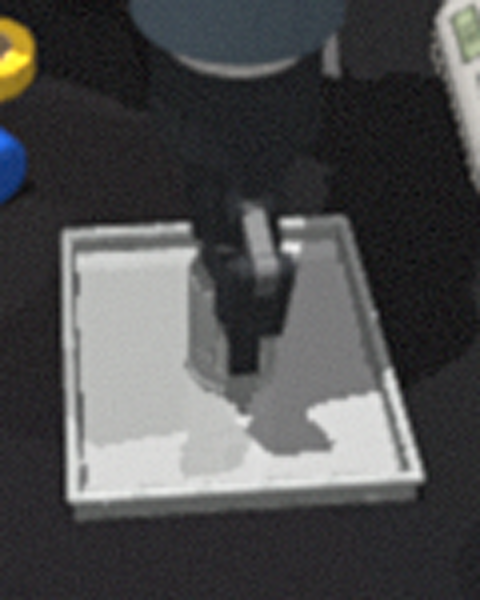

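Still just above the floor. Stepping down slowly.

>>> send_rows([
  [0,0,0,0.1,0,0,0],
  [0,0,0,0.1,0,0,0],
])

```text
clock: 11.35
tcp_pos: [0.5069, -0.406, 0.0176]
orientation: [0.001, -0.061, 0.998, -0.001]
force: [-4.5, 6.5, 17.0]
width: 0.0403
```

>>> send_rows([
  [0,0,0,0.1,0,0,0],
])

```text
clock: 11.48
tcp_pos: [0.5069, -0.4059, 0.0176]
orientation: [0.001, -0.061, 0.998, -0.001]
force: [-4.3, 4.5, 10.5]
width: 0.0404
```

>>> send_rows([
  [0,0,0,0.1,0,0,0],
])

```text
clock: 11.6
tcp_pos: [0.5068, -0.406, 0.0176]
orientation: [0.001, -0.061, 0.998, -0.002]
force: [-3.3, 3.4, 9.4]
width: 0.0406
```

Floor contact at 0.0176, 10 N. Releasing.

>>> send_rows([
  [0.5,0,0,0,0,0,0],
  [0.8,0,0,0,0,0,0],
  [1,0,0,0,0,0,0],
  [1,0,0,0,0,0,0],
])

```text
clock: 12.1
tcp_pos: [0.5072, -0.4062, 0.0179]
orientation: [0.002, -0.061, 0.998, -0.002]
force: [0.3, -0.3, 0.5]
width: 0.0854
```

>>> send_rows([
  [1,0,0,-0.5,0,0,0],
  [1,0,0,-0.9,0,0,0],
  [1,0,0,-0.9,0,0,0],
  [1,0,0,-0.9,0,0,0],
  [1,0,0,-0.9,0,0,0],
  [1,0,0,-0.9,0,0,0],
])

```text
clock: 12.85
tcp_pos: [0.5064, -0.4059, 0.1226]
orientation: [0.001, -0.061, 0.998, -0.002]
force: [1.2, -0.3, 0.0]
width: 0.0856
```

```bash
python3 -c "
from h import *
st()
for n in ['side','wrist']:
  d=imaging.get_image(n);print(n,imaging.pinpoint(n,'small_mid'),proj(d,[[.506,-.406,.034],[.506,-.406,.065]]))
  cv2.imwrite('pics/%s7.png'%n,d['img'])
  if n=='side': cv2.imwrite('pics/s7z.png',cv2.resize(d['img'][210:360,220:340],None,fx=4,fy=4,interpolation=cv2.INTER_CUBIC))
"
```

```text
t 12.85 p [ 0.5064 -0.4059  0.1226] z [ 0.002 -0.004 -1.   ] y [-0.122  0.992 -0.004] w 0.0856 F [ 1.2 -0.3  0. ]
side [{'centre': [277.8, 290.6], 'conf': 0.96}, {'centre': [214.7, 248.1], 'conf': 0.87}, {'centre': [223.3, 157.2], 'conf': 0.53}] [[276.50403462 288.56748184]
 [276.82380255 276.12918252]]
wrist [{'centre': [470.9, 44.0], 'conf': 0.66}] [[256.22414726 188.1160274 ]
 [256.19277889 200.45638131]]
```

View pics/s7z.png

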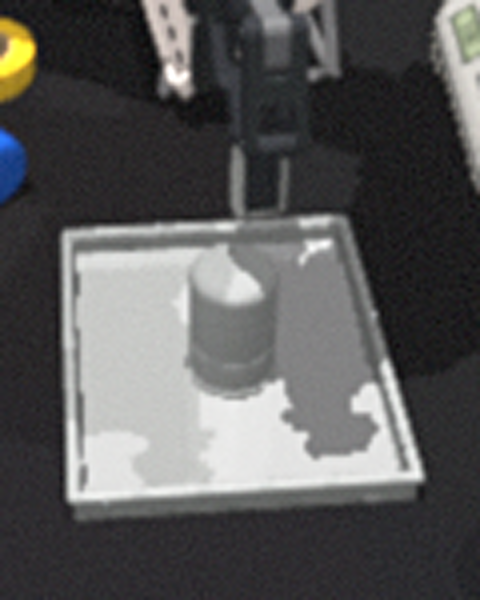

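View pics/wrist7.png

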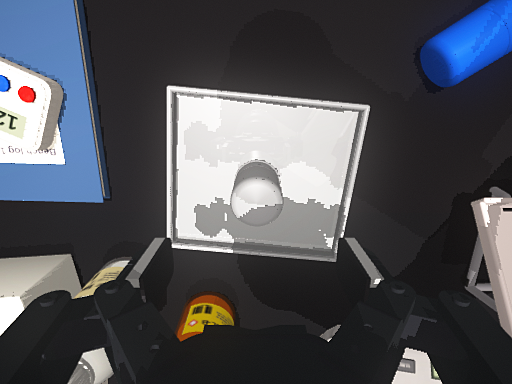

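The small beaker stands upright: base seen at (256.6,201) against a prediction of (256,200.5). Next is the medium.

```bash
python3 -c "
from h import *
st();plan(BASE['med']+.09*AX,Rgrasp(),1,step=.0185)"
```

```text
t 13.05 p [ 0.5065 -0.4058  0.1216] z [ 0.002 -0.004 -1.   ] y [-0.122  0.992 -0.004] w 0.0852 F [ 0.4 -0.6 -0.8]
[[1,0.07,0.88,-0.14,-0.0,-0.0072,0.0],[1,0.06,0.88,-0.14,-0.0,-0.0072,0.0],[1,0.06,0.88,-0.14,-0.0,-0.0072,0.0],[1,0.06,0.88,-0.14,-0.0,-0.0072,0.0],[1,0.05,0.88,-0.14,-0.0,-0.0072,0.0],[1,0.05,0.88,-0.14,-0.0,-0.0072,0.0],[1,0.05,0.88,-0.15,-0.0,-0.0072,0.0],[1,0.04,0.88,-0.15,-0.0,-0.0072,0.0]]
[[1,0.04,0.88,-0.15,-0.0,-0.0072,0.0],[1,0.04,0.88,-0.15,-0.0001,-0.0072,0.0001],[1,0.03,0.88,-0.15,-0.0,-0.0072,0.0],[1,0.03,0.88,-0.15,-0.0001,-0.0072,0.0001],[1,0.03,0.88,-0.15,-0.0,-0.0072,0.0],[1,0.02,0.88,-0.15,-0.0001,-0.0072,0.0001],[1,0.02,0.88,-0.15,-0.0,-0.0072,0.0],[1,0.02,0.88,-0.15,-0.0001,-0.0072,0.0001]]
[[1,0.01,0.88,-0.15,-0.0,-0.0072,0.0],[1,0.01,0.88,-0.15,-0.0001,-0.0071,0.0001],[1,0.01,0.88,-0.15,-0.0,-0.0072,0.0],[1,0.0,0.88,-0.15,-0.0001,-0.0071,0.0001],[1,0.0,0.88,-0.15,-0.0,-0.0072,0.0],[1,-0.0,0.89,-0.15,-0.0001,-0.0071,0.0001],[1,-0.01,0.88,-0.15,-0.0,-0.0072,0.0],[1,-0.01,0.89,-0.15,-0.0001,-0.0071,0.0001]]
[[1,-0.01,0.88,-0.15,-0.0,-0.0072,0.0],[1,-0.01,0.89,-0.15,-0.0001,-0.0071,0.0001],[1,-0.02,0.88,-0.15,-0.0,-0.0072,0.0]]
```

>>> send_rows([
  [1,0.07,0.9,-0.3,0,-0.0072,0],
  [1,0.06,0.9,-0.3,0,-0.0072,0],
  [1,0.06,0.9,-0.3,0,-0.0072,0],
  [1,0.06,0.9,-0.2,0,-0.0072,0],
  [1,0.05,0.9,-0.2,0,-0.0072,0],
  [1,0.05,0.9,-0.15,0,-0.0072,0],
  [1,0.05,0.9,-0.15,0,-0.0072,0],
  [1,0.04,0.9,-0.15,0,-0.0072,0],
])

```text
clock: 14.05
tcp_pos: [0.4728, -0.2581, 0.1472]
orientation: [0.087, -0.059, 0.994, 0.008]
force: [0.5, 0.9, 0.9]
width: 0.0857
```

>>> send_rows([
  [1,0.04,0.93,-0.15,0,-0.0072,0],
  [1,0.04,0.93,-0.15,0,-0.0072,0],
  [1,0.03,0.93,-0.15,0,-0.0072,0],
  [1,0.03,0.93,-0.15,0,-0.0072,0],
  [1,0.03,0.93,-0.15,0,-0.0072,0],
  [1,0.02,0.93,-0.15,0,-0.0072,0],
  [1,0.02,0.93,-0.15,0,-0.0072,0],
  [1,0.02,0.93,-0.15,0,-0.0072,0],
])

```text
clock: 15.05
tcp_pos: [0.4384, -0.1062, 0.1638]
orientation: [0.173, -0.057, 0.983, 0.016]
force: [-0.4, 0.5, 0.2]
width: 0.0858
```

```bash
python3 -c "
from h import *
st();plan(BASE['med']+.09*AX,Rgrasp(),1,step=.0185)"
```

```text
t 15.05 p [ 0.4384 -0.1062  0.1638] z [ 0.339  0.051 -0.939] y [-0.117  0.993  0.012] w 0.0858 F [-0.4  0.5  0.2]
[[1,-0.02,0.85,-0.14,0.0003,-0.0083,-0.0003],[1,-0.03,0.85,-0.14,0.0003,-0.0083,-0.0003],[1,-0.03,0.85,-0.14,0.0003,-0.0083,-0.0003],[1,-0.04,0.85,-0.14,0.0003,-0.0083,-0.0003],[1,-0.04,0.85,-0.14,0.0003,-0.0083,-0.0002],[1,-0.04,0.86,-0.14,0.0003,-0.0083,-0.0003],[1,-0.05,0.85,-0.14,0.0003,-0.0083,-0.0002],[1,-0.05,0.86,-0.14,0.0003,-0.0083,-0.0003]]
[[1,-0.06,0.85,-0.15,0.0003,-0.0084,-0.0002],[1,-0.07,0.86,-0.14,0.0002,-0.0083,-0.0003]]
```

>>> send_rows([
  [1,-0.02,0.7,-0.7,0,-0.0083,0],
  [1,-0.03,0.85,-0.3,0,-0.0083,0],
  [1,-0.03,0.9,-0.14,0,-0.0083,0],
  [1,-0.04,0.9,-0.1,0,-0.0083,0],
  [1,-0.04,0.9,-0.1,0,-0.0083,0],
  [1,-0.04,0.9,0,0,-0.0083,0],
  [1,-0.05,0.9,0,0,-0.0083,0],
  [1,-0.05,0.9,0,0,-0.0083,0],
])

```text
clock: 16.05
tcp_pos: [0.4125, 0.0344, 0.1878]
orientation: [0.274, -0.054, 0.96, 0.023]
force: [0.7, -0.5, 0.1]
width: 0.0858
```

```bash
python3 -c "
from h import *
st();plan(BASE['med']+.07*AX,Rgrasp(),1,step=.0185)
d=imaging.get_image('wrist');print(proj(d,BASE['med']),proj(d,BASE['large']),[ (cam(d)[1]@BASE[k]+cam(d)[2])[2] for k in ('med','large')])
cv2.imwrite('pics/w8.png',cv2.resize(d['img'][100:300,130:450],None,fx=2.5,fy=2.5,interpolation=cv2.INTER_CUBIC))
"
```

```text
t 16.05 p [0.4125 0.0344 0.1878] z [ 0.523  0.073 -0.849] y [-0.116  0.993  0.014] w 0.0858 F [ 0.7 -0.5  0.1]
[[1,-0.19,0.69,0.42,0.0014,-0.0087,-0.0018],[1,-0.17,0.69,0.43,0.0015,-0.0087,-0.0017]]
[[285.08417175 203.09443108]] [[150.65639111 203.84616626]] [np.float64(0.24602524010665316), np.float64(0.2262278200519735)]
```

View pics/w8.png

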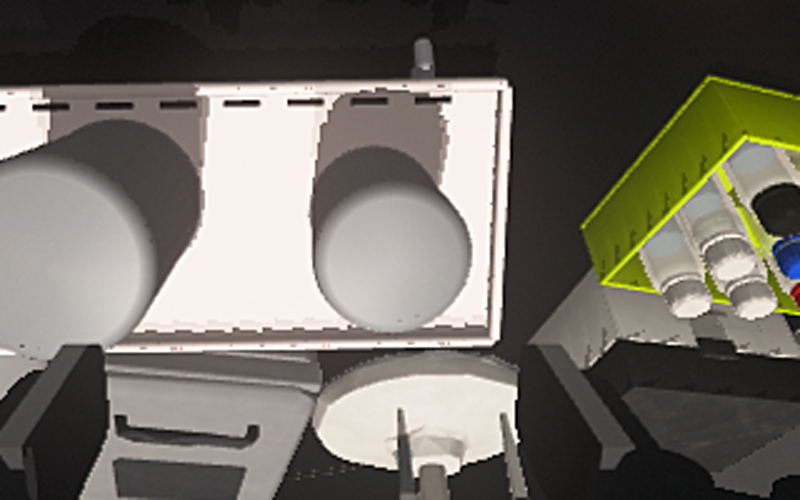

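The medium base is at (287,203) against a prediction of (285,203), so +1.5 mm.

```bash
echo 'BASE["med"]=BASE["med"]+.0015*_y' >> h.py; python3 -c "
from h import *
P,Rt=plan(BASE['med']+.05*AX,Rgrasp(),1,n=4)"
```

```text
[[1,-0.11,0.35,0.46,0.0007,-0.0043,-0.0009],[1,-0.11,0.35,0.46,0.0008,-0.0043,-0.0008],[1,-0.1,0.36,0.46,0.0007,-0.0043,-0.0009],[1,-0.1,0.35,0.46,0.0008,-0.0043,-0.0008]]
```

>>> send_rows([
  [1,-0.11,0.36,0.46,0.0008,-0.0043,-0.0009],
  [1,-0.11,0.36,0.46,0.0008,-0.0043,-0.0009],
  [1,-0.1,0.36,0.46,0.0008,-0.0043,-0.0009],
  [1,-0.1,0.36,0.46,0.0008,-0.0043,-0.0008],
])

```text
clock: 16.6
tcp_pos: [0.4342, 0.0681, 0.1585]
orientation: [0.299, -0.06, 0.952, 0.018]
force: [0.1, -0.5, 0.4]
width: 0.0853
```

```bash
python3 -c "
from h import *
st()
P,Rt=plan(BASE['med']-.04*AX,Rgrasp(),1,step=.016)
d=imaging.get_image('wrist');print(proj(d,BASE['med']))
cv2.imwrite('pics/w9.png',d['img'])"
```

```text
t 16.6 p [0.4342 0.0681 0.1585] z [ 0.568  0.07  -0.82 ] y [-0.124  0.992 -0.001] w 0.0853 F [ 0.1 -0.5  0.4]
[[1,-0.02,-0.01,0.74,0.0001,-0.0001,0.0002],[1,-0.02,-0.02,0.74,0.0,-0.0001,0.0002],[1,-0.02,-0.01,0.74,0.0001,-0.0001,0.0002],[1,-0.02,-0.02,0.73,0.0,-0.0001,0.0002],[1,-0.03,-0.01,0.74,0.0001,-0.0,0.0002],[1,-0.02,-0.02,0.73,0.0,-0.0001,0.0002]]
[[251.8831733 210.5457914]]
```

View pics/w9.png

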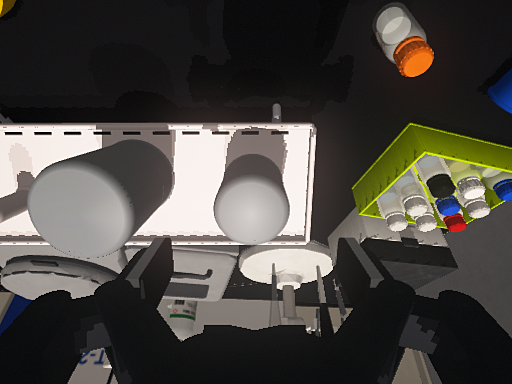

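>>> send_rows([
  [1,-0.01,-0.02,0.74,0,0,0],
  [1,-0.01,-0.02,0.74,0,0,0],
  [1,-0.01,-0.02,0.74,0,0,0],
  [1,-0.01,-0.02,0.74,0,0,0],
  [1,-0.01,0,0.74,0,0,0],
  [1,-0.01,0,0.5,0,0,0],
])

```text
clock: 17.4
tcp_pos: [0.4884, 0.0686, 0.1104]
orientation: [0.282, -0.061, 0.957, 0.017]
force: [-0.2, -0.4, 0.7]
width: 0.0854
```

>>> send_rows([
  [0,0,0,0,0,0,0],
  [0,0,0,0,0,0,0],
  [0,0,0,0,0,0,0],
  [0,0,0,0,0,0,0],
])

```text
clock: 17.9
tcp_pos: [0.4881, 0.0677, 0.1111]
orientation: [0.282, -0.061, 0.957, 0.017]
force: [1.3, -0.8, 0.3]
width: 0.0525
```

```bash
python3 -c "
from h import *
st()
d=imaging.get_image('wrist');
cv2.imwrite('pics/w10.png',d['img'])"
```

```text
t 17.9 p [0.4881 0.0677 0.1111] z [ 0.539  0.068 -0.84 ] y [-0.126  0.992 -0.001] w 0.0525 F [ 1.3 -0.8  0.3]
```

View pics/w10.png

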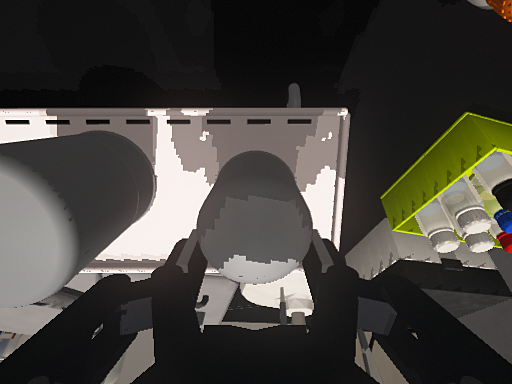

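It's off: the TCP is 24 mm too high, the tool is tilted 1.7° and the width is only 52.5 mm. The arm may be at a joint limit, so I'll check before pulling.

```bash
python3 -c "
from h import *
print(cur()[2]['q'].round(3), cur()[2]['joint_torque'].round(1))
d=imaging.get_image('scene');cv2.imwrite('pics/sc11.png',cv2.resize(d['img'][100:250,140:300],None,fx=4,fy=4,interpolation=cv2.INTER_CUBIC))
"
```

```text
[ 0.247 -0.101 -1.088  1.376 -0.067 -3.047] [ -0.  -13.8  19.9   0.7   0.1   0. ]
```

View pics/sc11.png

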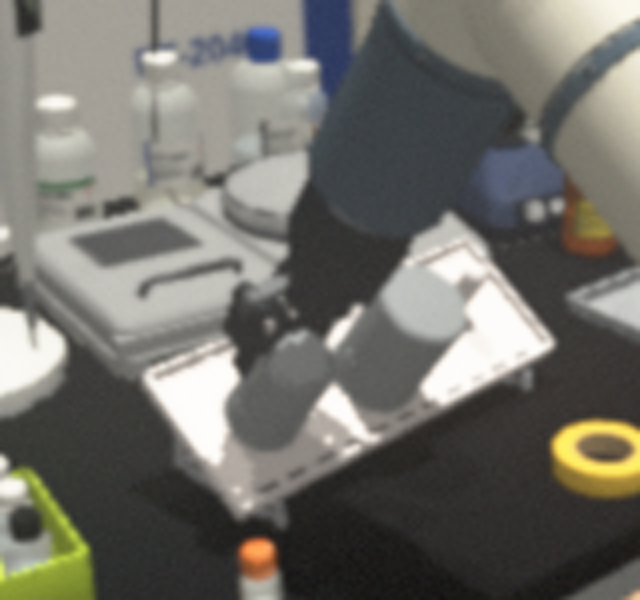

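Joints 3, 5 and 6 are at their limits, because tilting 35° this close over-folds the elbow. I'll open, back off and grasp with a steeper tool (about 17° tilt). The jaw planes stay parallel to the beaker axis.

>>> send_rows([
  [0.7,0,0,0,0,0,0],
  [1,0,0,0,0,0,0],
  [1,0,0,0,0,0,0],
  [1,0,0,-0.6,0,0,0],
  [1,0,0,-0.9,0,0,0],
  [1,0,0,-0.9,0,0,0],
  [1,0,0,-0.9,0,0,0],
])

```text
clock: 18.88
tcp_pos: [0.4547, 0.0616, 0.1664]
orientation: [0.283, -0.059, 0.957, 0.016]
force: [0.3, 0.5, 0.1]
width: 0.0852
```

```bash
cat >> h.py <<'E'
def Rtilt(th,psi=YAW):
    th=np.radians(th); y=np.array([-np.sin(psi),np.cos(psi),0]); z=np.array([np.sin(th)*np.cos(psi),np.sin(th)*np.sin(psi),-np.cos(th)])
    return np.column_stack([np.cross(y,z),y,z])
def gr(k,dep,th,back=0):
    Rt=Rtilt(th); return BASE[k]-dep*AX+(.019-back)*Rt[:,2],Rt
E
python3 -c "
from h import *
st();print(cur()[2]['q'].round(2))
P,Rt=gr('med',.024,17,back=.08)
print(P);plan(P,Rt,1)
d=imaging.get_image('wrist');cv2.imwrite('pics/w12.png',d['img']);print(proj(d,BASE['med']))
"
```

```text
t 18.88 p [0.4547 0.0616 0.1664] z [ 0.539  0.064 -0.84 ] y [-0.123  0.992 -0.003] w 0.0852 F [0.3 0.5 0.1]
[ 0.64 -0.27 -0.95  0.65 -0.46 -2.61]
[0.46002503 0.06956347 0.15897379]
[[1,-0.03,0.18,0.24,-0.0003,0.0442,0.0005],[1,-0.07,0.19,0.23,-0.0003,0.0442,0.0006]]
[[264.82013099 187.66282112]]
```

View pics/w12.png

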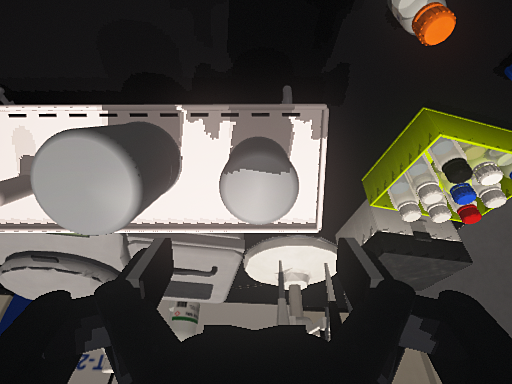

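>>> send_rows([
  [1,-0.04,0.05,0,0,0.03,0.0005],
  [1,-0.05,0.05,0,0,0.03,0.0005],
  [1,-0.05,0.05,0,0,0.03,0.0005],
])

```text
clock: 19.3
tcp_pos: [0.4536, 0.0643, 0.1677]
orientation: [0.142, -0.061, 0.988, 0.009]
force: [1.3, -1.0, 0.7]
width: 0.0855
```

```bash
python3 -c "
from h import *
st();print(cur()[2]['q'].round(2))
P,Rt=gr('med',.024,17,back=.07)
plan(P,Rt,1)
d=imaging.get_image('wrist');print(proj(d,BASE['med']))
cv2.imwrite('pics/w13.png',cv2.resize(d['img'][100:300,150:400],None,fx=3,fy=3,interpolation=cv2.INTER_CUBIC))
s=imaging.get_image('side');print(proj(s,BASE['med']))
cv2.imwrite('pics/s13.png',cv2.resize(s['img'][125:225,220:320],None,fx=6,fy=6,interpolation=cv2.INTER_CUBIC))
s=imaging.get_image('scene');print(proj(s,BASE['med']))
cv2.imwrite('pics/sc13.png',cv2.resize(s['img'][150:250,165:285],None,fx=6,fy=6,interpolation=cv2.INTER_CUBIC))
"
```

```text
t 19.3 p [0.4536 0.0643 0.1677] z [ 0.279  0.034 -0.96 ] y [-0.122  0.993  0.   ] w 0.0855 F [ 1.3 -1.   0.7]
[ 0.59 -0.1  -0.54  0.17 -0.87 -2.13]
[[1,-0.11,0.11,0.51,0.0001,-0.0019,0.0002],[1,-0.1,0.11,0.51,0.0001,-0.0019,0.0002]]
[[260.22600297 204.07090378]]
[[248.55732489 153.66975214]]
[[211.81923762 190.54573886]]
```

View pics/w13.png

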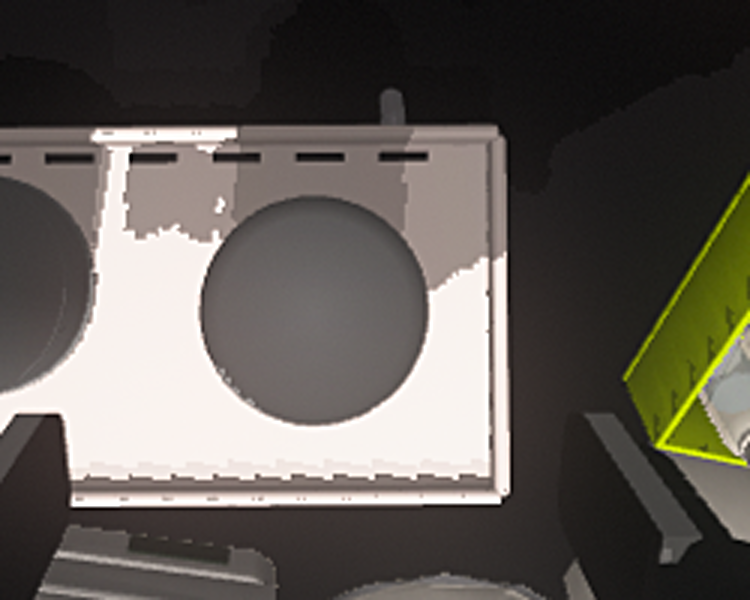

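View pics/s13.png

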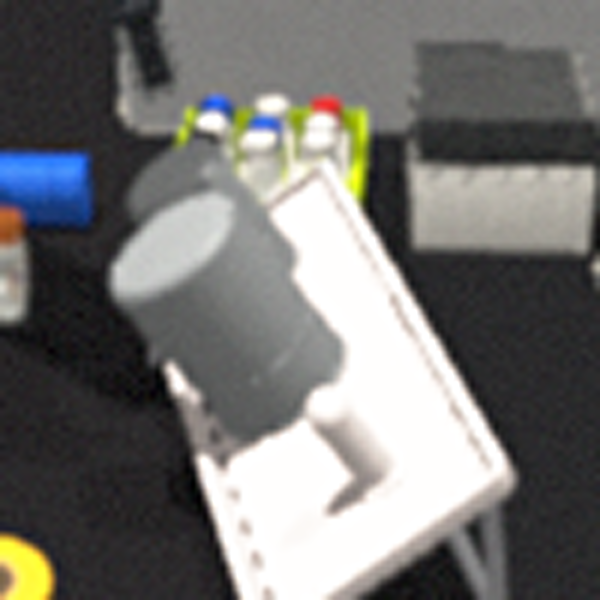

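View pics/sc13.png

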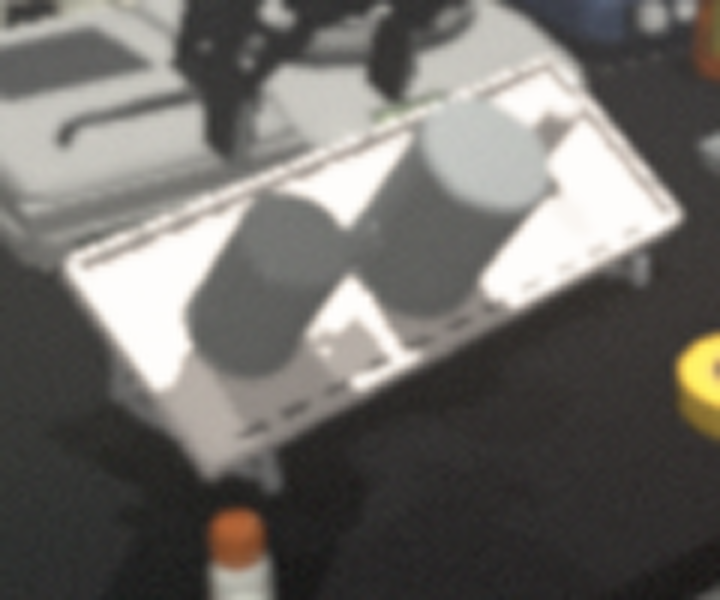

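The beaker shifted about 4 mm in -y (wrist centre 254.7 against 260.2 predicted) but still sits on its peg. Updating.

```bash
echo 'BASE["med"]=BASE["med"]-.0038*_y' >> h.py; python3 -c "
from h import *
P,Rt=gr('med',.024,17,back=.04)
P,Rt=plan(P,Rt,1,n=4)
P2,Rt=gr('med',.024,17)
plan(P2,Rt,1,P,Rt,n=3); print(P2)
"
```

```text
[[1,-0.04,0.01,0.62,-0.0001,-0.0007,-0.0001],[1,-0.04,0.02,0.62,-0.0001,-0.0007,-0.0001],[1,-0.04,0.01,0.63,-0.0001,-0.0007,-0.0001],[1,-0.04,0.02,0.63,-0.0001,-0.0006,-0.0]]
[[1,0.0,-0.0,0.67,0.0,0.0,0.0],[1,-0.0,-0.0,0.66,0.0,0.0,0.0],[1,0.0,-0.0,0.67,0.0,0.0,0.0]]
[0.48370242 0.06861451 0.08246941]
```

>>> send_rows([
  [1,-0.04,0.02,0.62,0,-0.0007,0],
  [1,-0.04,0.02,0.62,0,-0.0007,0],
  [1,-0.04,0.02,0.62,0,-0.0007,0],
  [1,-0.04,0.02,0.62,0,-0.0007,0],
  [1,0,0,0.5,0,0,0],
])

```text
clock: 20.08
tcp_pos: [0.472, 0.0644, 0.1072]
orientation: [0.15, -0.058, 0.987, 0.007]
force: [1.1, 0.0, 0.6]
width: 0.0855
```

```bash
python3 -c "
from h import *
st();print(cur()[2]['q'].round(2))
P,Rt=gr('med',.024,17)
P,Rt=plan(P,Rt,1,n=3)
d=imaging.get_image('wrist');print(proj(d,BASE['med']));cv2.imwrite('pics/w14.png',d['img'])
"
```

```text
t 20.07 p [0.472  0.0644 0.1072] z [ 0.296  0.032 -0.955] y [-0.116  0.993 -0.003] w 0.0855 F [1.1 0.  0.6]
[ 0.57 -0.01 -0.65  0.22 -0.66 -2.17]
[[1,-0.07,0.05,0.45,-0.0004,0.0005,-0.0004],[1,-0.07,0.05,0.45,-0.0004,0.0006,-0.0004],[1,-0.07,0.04,0.46,-0.0005,0.0005,-0.0004]]
[[259.50994357 247.18735567]]
```

View pics/w14.png

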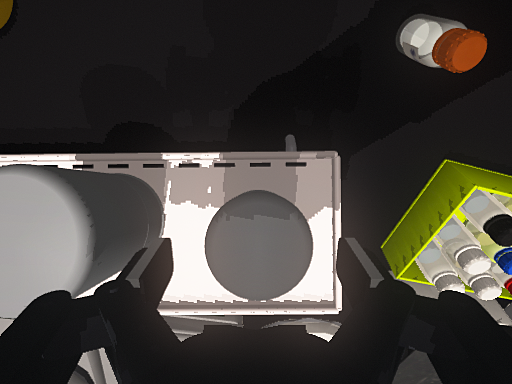

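The base is at (259,245) against a prediction of (259.5,247), and the joints have margin.

>>> send_rows([
  [1,-0.06,0.06,0.46,0,0.0005,0],
  [1,-0.06,0.06,0.46,0,0.0005,0],
  [1,-0.06,0.05,0.46,0,0.0005,0],
  [0,0,0,0,0,0,0],
  [0,0,0,0,0,0,0],
  [0,0,0,0,0,0,0],
  [0,0,0,0,0,0,0],
])

```text
clock: 21.0
tcp_pos: [0.4832, 0.0689, 0.0793]
orientation: [0.147, -0.057, 0.987, 0.007]
force: [0.3, 0.9, -1.2]
width: 0.0545
```

```bash
python3 -c "
from h import *
st();print(cur()[2]['q'].round(2))
p,Rm,_=cur()
plan(p+.075*AX,Rm,0,n=5)
d=imaging.get_image('wrist');cv2.imwrite('pics/w15.png',d['img'])
"
```

```text
t 21.0 p [0.4832 0.0689 0.0793] z [ 0.29   0.031 -0.957] y [-0.115  0.993 -0.003] w 0.0545 F [ 0.3  0.9 -1.2]
[ 0.56  0.06 -0.68  0.23 -0.58 -2.19]
[[0,0.23,-0.0,-0.71,0.0,0.0,0.0],[0,0.23,-0.01,-0.71,0.0,0.0,0.0],[0,0.23,-0.0,-0.72,0.0,0.0,0.0],[0,0.24,-0.01,-0.71,0.0,0.0,0.0],[0,0.23,-0.0,-0.72,0.0,0.0,0.0]]
```

View pics/w15.png

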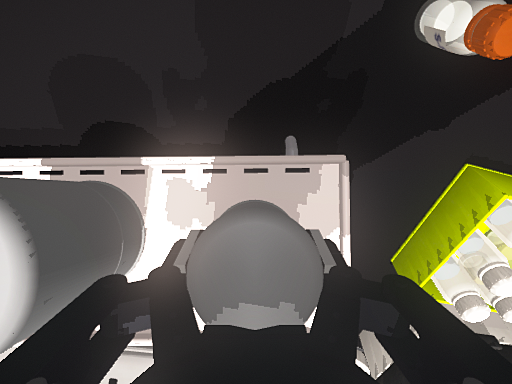

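Full-diameter grip: 54.5 mm, the same 1.5 mm offset as with the small one. Drawing along the peg.

>>> send_rows([
  [0,0.15,0,-0.5,0,0,0],
  [0,0.23,0,-0.72,0,0,0],
  [0,0.23,0,-0.72,0,0,0],
  [0,0.23,0,-0.72,0,0,0],
  [0,0.23,0,-0.72,0,0,0],
  [0,0.23,0,-0.72,0,0,0],
])

```text
clock: 21.8
tcp_pos: [0.4309, 0.0623, 0.1537]
orientation: [0.146, -0.057, 0.988, 0.007]
force: [1.0, 0.4, -0.9]
width: 0.0543
```

```bash
python3 -c "
from h import *
st();print(cur()[2]['q'].round(2))
d=imaging.get_image('scene');cv2.imwrite('pics/sc16.png',cv2.resize(d['img'][100:250,140:300],None,fx=4,fy=4,interpolation=cv2.INTER_CUBIC))
"
```

```text
t 21.8 p [0.4309 0.0623 0.1537] z [ 0.288  0.03  -0.957] y [-0.114  0.993 -0.003] w 0.0543 F [ 1.   0.4 -0.9]
[ 0.63 -0.14 -0.64  0.2  -0.83 -2.2 ]
```

View pics/sc16.png

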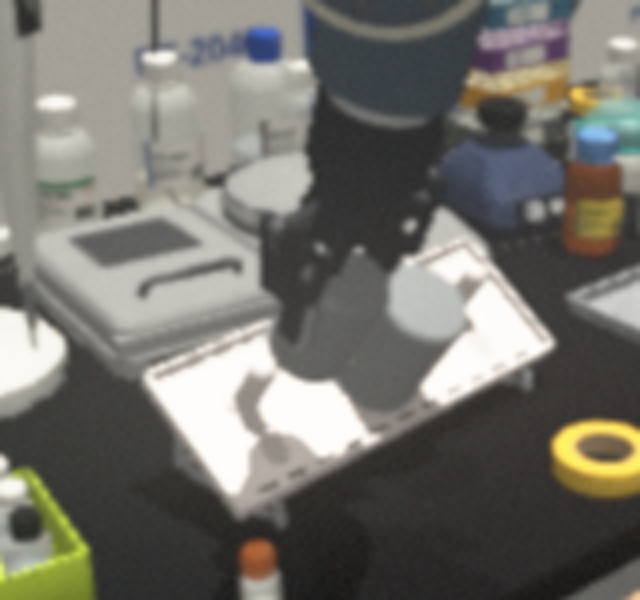

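The medium is free (the peg shadow shows). I'll compute the carried beaker's pose in the tool frame and plan an upright, yawed transport path that clears the large one.

```bash
cat >> h.py <<'E'
NEST=np.array([.5068,-.4060])
def held(k,p,Rm):
    b=Rm.T@(BASE[k]-p); a=Rm.T@(AX/np.linalg.norm(AX)); print("base in tool",b.round(4),"axis in tool",a.round(3)); b=b.copy(); b[1]=0; return b,a
def upright(a,psi):
    # R such that R a = z, tool y horizontal-ish at yaw psi
    for _ in range(1):
        # tool frame basis built on a: e3=a, e2 = y orthogonalised
        e2=np.array([0,1,0])-a*a[1]; e2/=np.linalg.norm(e2); e1=np.cross(e2,a)
        y=np.array([-np.sin(psi),np.cos(psi),0]); W=np.column_stack([np.cross(y,[0,0,1.]),y,[0,0,1.]])
        return W@np.column_stack([e1,e2,a]).T
E
cat > med.py <<'E'
from h import *
b,a=held('med',np.array([.4832,.0689,.0793]),cur()[1])
E
python3 -c "
from med import *
p,Rm,_=cur()
for psi in (.121,1.2):
  Rt=upright(a,psi); print(psi,Rt.round(3).tolist(), (np.append(NEST,.081)-Rt@b).round(4))
Rt=upright(a,.121)
# wp1: raise
p1=np.array([.44,.03,.24]); 
p1,R1=plan(p1,upright(a,.3),0,step=.0185)
R2=upright(a,1.2); p2=np.append(NEST,.18)-R2@b
print(p2)
plan(p2,R2,0,p1,R1,step=.0185)
"
```

```text
base in tool [ 0.006  -0.0005 -0.0447] axis in tool [ 0.309 -0.005 -0.951]
0.121 [[-0.944, -0.121, -0.306], [-0.113, 0.993, -0.042], [0.309, -0.005, -0.951]] [ 0.4988 -0.4072  0.0366]
1.2 [[-0.346, -0.932, -0.107], [-0.886, 0.362, -0.29], [0.309, -0.005, -0.951]] [ 0.5041 -0.4136  0.0366]
[[0,-0.3,-0.33,-0.79,0.0003,0.0387,-0.012],[0,-0.18,-0.35,-0.82,0.0003,0.0387,-0.012],[0,-0.07,-0.35,-0.84,0.0003,0.0388,-0.0119],[0,0.04,-0.35,-0.84,0.0003,0.0387,-0.012],[0,0.16,-0.35,-0.82,0.0003,0.0388,-0.0119]]
[ 0.50409317 -0.41360655  0.13560164]
[[0,0.07,-0.88,0.25,0.0035,-0.0001,-0.0109],[0,0.1,-0.88,0.26,0.0035,-0.0001,-0.0109],[0,0.13,-0.87,0.27,0.0035,-0.0001,-0.0109],[0,0.16,-0.86,0.27,0.0035,-0.0001,-0.0109],[0,0.19,-0.86,0.28,0.0035,-0.0,-0.0109],[0,0.22,-0.85,0.29,0.0035,-0.0001,-0.0109],[0,0.24,-0.83,0.3,0.0035,-0.0,-0.0109],[0,0.27,-0.82,0.31,0.0036,-0.0,-0.0109]]
[[0,0.3,-0.81,0.32,0.0036,-0.0001,-0.0109],[0,0.33,-0.79,0.33,0.0035,-0.0001,-0.0109],[0,0.35,-0.78,0.34,0.0035,-0.0,-0.0109],[0,0.38,-0.76,0.35,0.0036,-0.0,-0.0109],[0,0.41,-0.75,0.36,0.0036,-0.0001,-0.0109],[0,0.43,-0.73,0.36,0.0035,-0.0001,-0.0109],[0,0.46,-0.71,0.37,0.0036,-0.0,-0.0109],[0,0.48,-0.69,0.38,0.0035,-0.0001,-0.0109]]
[[0,0.5,-0.67,0.39,0.0036,-0.0,-0.0109],[0,0.53,-0.64,0.39,0.0035,-0.0001,-0.0109],[0,0.55,-0.62,0.4,0.0036,-0.0,-0.0109],[0,0.57,-0.6,0.41,0.0035,-0.0001,-0.0109],[0,0.59,-0.57,0.41,0.0036,-0.0,-0.0109],[0,0.61,-0.55,0.42,0.0035,-0.0001,-0.0109],[0,0.63,-0.52,0.43,0.0036,-0.0,-0.0109],[0,0.64,-0.49,0.43,0.0035,-0.0001,-0.0109]]
[[0,0.66,-0.47,0.44,0.0036,-0.0,-0.0109]]
```

>>> send_rows([
  [0,-0.3,-0.1,-0.85,0,0.0387,-0.012],
  [0,-0.18,-0.1,-0.9,0,0.0387,-0.012],
  [0,-0.07,-0.2,-0.9,0,0.0387,-0.012],
  [0,0.04,-0.35,-0.9,0,0.0387,-0.012],
  [0,0.16,-0.35,-0.9,0,0.0387,-0.012],
])

```text
clock: 22.48
tcp_pos: [0.4323, 0.0402, 0.2474]
orientation: [-0.165, -0.153, 0.974, -0.023]
force: [1.0, -0.2, -2.2]
width: 0.0544
```

```bash
sed -i 's/cur()\[1\])/np.array([[-.9500,-.1140,.2885],[-.1186,.9929,.0305],[-.2897,-.0052,-.9568]]))/' med.py; python3 -c "
from med import *
st();print(cur()[2]['q'].round(2))
R2=upright(a,1.2); p2=np.append(NEST,.18)-R2@b
plan(p2,R2,0,step=.0185)
"
```

```text
base in tool [ 0.0062 -0.0007 -0.0447] axis in tool [ 0.312 -0.008 -0.95 ]
t 22.48 p [0.4323 0.0402 0.2474] z [-0.315 -0.096 -0.944] y [-0.305  0.952  0.005] w 0.0544 F [ 1.  -0.2 -2.2]
[ 0.42  0.26  0.12 -0.04 -1.76 -1.68]
[[0,0.06,-0.87,0.24,0.0036,-0.0002,-0.0103],[0,0.09,-0.87,0.25,0.0036,-0.0002,-0.0103],[0,0.11,-0.86,0.26,0.0036,-0.0002,-0.0103],[0,0.14,-0.86,0.27,0.0036,-0.0002,-0.0103],[0,0.17,-0.85,0.28,0.0036,-0.0002,-0.0103],[0,0.2,-0.84,0.29,0.0036,-0.0002,-0.0103],[0,0.22,-0.83,0.3,0.0036,-0.0002,-0.0103],[0,0.25,-0.82,0.31,0.0036,-0.0002,-0.0103]]
[[0,0.28,-0.8,0.32,0.0037,-0.0002,-0.0103],[0,0.3,-0.79,0.33,0.0037,-0.0002,-0.0103],[0,0.33,-0.78,0.34,0.0036,-0.0002,-0.0102],[0,0.36,-0.76,0.35,0.0037,-0.0002,-0.0103],[0,0.38,-0.75,0.35,0.0036,-0.0002,-0.0102],[0,0.4,-0.73,0.36,0.0037,-0.0002,-0.0103],[0,0.43,-0.71,0.37,0.0037,-0.0003,-0.0102],[0,0.45,-0.69,0.38,0.0036,-0.0002,-0.0103]]
[[0,0.47,-0.68,0.39,0.0037,-0.0003,-0.0102],[0,0.49,-0.65,0.39,0.0036,-0.0002,-0.0103],[0,0.52,-0.63,0.4,0.0037,-0.0003,-0.0102],[0,0.54,-0.61,0.41,0.0036,-0.0002,-0.0103],[0,0.55,-0.59,0.41,0.0037,-0.0003,-0.0102],[0,0.57,-0.57,0.42,0.0036,-0.0002,-0.0103],[0,0.59,-0.55,0.43,0.0037,-0.0003,-0.0102],[0,0.61,-0.52,0.43,0.0036,-0.0002,-0.0103]]
[[0,0.63,-0.49,0.44,0.0037,-0.0003,-0.0102],[0,0.65,-0.47,0.44,0.0036,-0.0002,-0.0103]]
```

>>> send_rows([
  [0,0.06,-0.9,0.24,0.0036,0,-0.0103],
  [0,0.09,-0.92,0.25,0.0036,0,-0.0103],
  [0,0.11,-0.92,0.26,0.0036,0,-0.0103],
  [0,0.14,-0.92,0.27,0.0036,0,-0.0103],
  [0,0.17,-0.9,0.28,0.0036,0,-0.0103],
  [0,0.2,-0.9,0.29,0.0036,0,-0.0103],
  [0,0.22,-0.88,0.3,0.0036,0,-0.0103],
  [0,0.25,-0.87,0.31,0.0036,0,-0.0103],
])

```text
clock: 23.48
tcp_pos: [0.4615, -0.1092, 0.2104]
orientation: [-0.161, -0.29, 0.942, -0.045]
force: [-0.1, 0.7, -1.6]
width: 0.0545
```

>>> send_rows([
  [0,0.28,-0.85,0.32,0.0036,0,-0.0103],
  [0,0.3,-0.84,0.33,0.0036,0,-0.0103],
  [0,0.33,-0.83,0.34,0.0036,0,-0.0103],
  [0,0.36,-0.82,0.35,0.0036,0,-0.0103],
  [0,0.38,-0.8,0.35,0.0036,0,-0.0103],
  [0,0.4,-0.78,0.36,0.0036,0,-0.0103],
  [0,0.43,-0.76,0.37,0.0036,0,-0.0103],
  [0,0.45,-0.74,0.38,0.0036,0,-0.0103],
])

```text
clock: 24.48
tcp_pos: [0.4907, -0.258, 0.173]
orientation: [-0.151, -0.421, 0.892, -0.065]
force: [-0.2, 0.2, -1.5]
width: 0.054
```

```bash
python3 -c "
from med import *
st();print(cur()[2]['q'].round(2))
R2=upright(a,1.2); p2=np.append(NEST,.18)-R2@b
plan(p2,R2,0,step=.0185)
"
```

```text
base in tool [ 0.0062 -0.0007 -0.0447] axis in tool [ 0.312 -0.008 -0.95 ]
t 24.48 p [ 0.4907 -0.258   0.173 ] z [-0.215 -0.243 -0.946] y [-0.77   0.638  0.011] w 0.054 F [-0.2  0.2 -1.5]
[-0.04  0.37 -0.02  0.26 -1.4  -0.73]
[[0,0.52,-0.61,0.39,0.0042,-0.0004,-0.0105],[0,0.54,-0.59,0.4,0.0042,-0.0004,-0.0105],[0,0.56,-0.57,0.4,0.0043,-0.0005,-0.0106],[0,0.58,-0.54,0.41,0.0042,-0.0004,-0.0105],[0,0.6,-0.52,0.42,0.0042,-0.0005,-0.0106],[0,0.61,-0.49,0.42,0.0043,-0.0004,-0.0105],[0,0.63,-0.46,0.43,0.0042,-0.0005,-0.0106],[0,0.64,-0.44,0.44,0.0043,-0.0004,-0.0105]]
[[0,0.66,-0.41,0.44,0.0042,-0.0005,-0.0106]]
```

>>> send_rows([
  [0,0.54,-0.63,0.4,0.0042,0,-0.0105],
  [0,0.56,-0.61,0.4,0.0042,0,-0.0105],
  [0,0.58,-0.59,0.4,0.0042,0,-0.0105],
  [0,0.6,-0.56,0.4,0.0042,0,-0.0105],
  [0,0.62,-0.54,0.4,0.0042,0,-0.0105],
  [0,0.63,-0.51,0.4,0.0042,0,-0.0105],
  [0,0.65,-0.48,0.4,0.0042,0,-0.0105],
  [0,0.66,-0.45,0.4,0.0042,0,-0.0105],
])

```text
clock: 25.48
tcp_pos: [0.5039, -0.4032, 0.1401]
orientation: [-0.135, -0.546, 0.822, -0.09]
force: [0.5, 0.2, -0.8]
width: 0.0545
```

```bash
cat >> h.py <<'E'
def zoom(n,f,c0,c1,r0,r1,s,pts=()):
    d=imaging.get_image(n); im=cv2.resize(d['img'][r0:r1,c0:c1],None,fx=s,fy=s,interpolation=cv2.INTER_CUBIC)
    for q in pts:
        u=proj(d,q)[0]; cv2.circle(im,(int((u[0]-c0+.5)*s),int((u[1]-r0+.5)*s)),2,(0,0,255),-1)
    cv2.imwrite('pics/'+f,im); return d
E
python3 -c "
from med import *
st();print(cur()[2]['q'].round(2))
R2=upright(a,1.2); p2=np.append(NEST,.16)-R2@b
plan(p2,R2,0,step=.0185)
p,Rm,_=cur(); print('axis now',Rm@a,'base now',p+Rm@b)
N=list(NEST)
zoom('side','s17.png',220,350,180,350,3.5,[N+[.003],N+[.065],p+Rm@b,p+Rm@(b-.078*a)])
d=zoom('wrist','w17.png',0,512,0,384,1.5,[N+[.065],p+Rm@b,p+Rm@(b-.078*a)])
"
```

```text
base in tool [ 0.0062 -0.0007 -0.0447] axis in tool [ 0.312 -0.008 -0.95 ]
t 25.48 p [ 0.5039 -0.4032  0.1401] z [-0.124 -0.296 -0.947] y [-0.922  0.388 -0.001] w 0.0545 F [ 0.5  0.2 -0.8]
[-0.26  0.45 -0.02  0.35 -1.17 -0.29]
[[0,0.03,-0.11,0.66,0.0025,-0.0015,-0.0037],[0,0.03,-0.1,0.65,0.0025,-0.0014,-0.0038]]
axis now [0.01037796 0.00551654 0.99996425] base now [ 0.50714495 -0.395375    0.18439691]
```

View pics/s17.png

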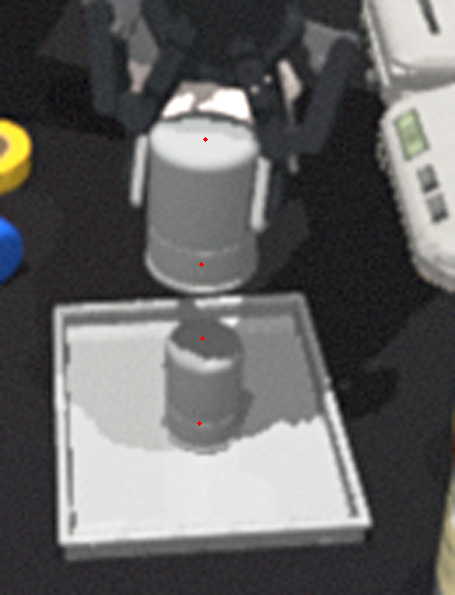

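View pics/w17.png

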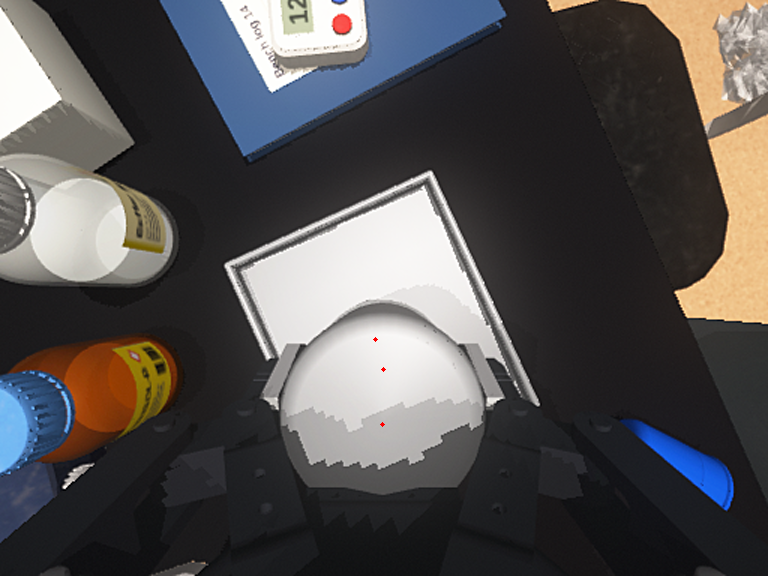

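The side view shows the medium upright. Its rim and base are centred at zoom x≈202 and the small at 204.5, so I'll aim about 1.7 mm further in +x and recheck.

```bash
echo 'T=np.array([.5085,-.4060])' >> med.py; python3 -c "
from med import *
R2=upright(a,1.2); p2=np.append(T,.158)-R2@b
plan(p2,R2,0,n=3)"
```

```text
base in tool [ 0.0062 -0.0007 -0.0447] axis in tool [ 0.312 -0.008 -0.95 ]
[[0,-0.01,-0.11,0.45,0.0019,-0.001,-0.0027],[0,-0.01,-0.1,0.46,0.0018,-0.001,-0.0027],[0,-0.0,-0.11,0.45,0.0019,-0.001,-0.0027]]
```

>>> send_rows([
  [0,-0.01,-0.11,0.45,0.0019,-0.001,-0.0027],
  [0,-0.01,-0.11,0.45,0.0019,-0.001,-0.0027],
  [0,0,-0.11,0.45,0.0019,-0.001,-0.0027],
  [0,0,0,0,0,0,0],
])

```text
clock: 26.08
tcp_pos: [0.5062, -0.4129, 0.1114]
orientation: [-0.127, -0.558, 0.815, -0.092]
force: [0.7, 1.4, -1.3]
width: 0.0542
```

```bash
python3 -c "
from med import *
st()
R2=upright(a,1.2); p2=np.append(T,.158)-R2@b
plan(p2,R2,0,n=1)
p,Rm,_=cur(); print('axis now',Rm@a,'base now',p+Rm@b)
N=list(NEST)
d=zoom('side','s18.png',230,330,190,310,5,[N+[.003],N+[.065],p+Rm@b,p+Rm@(b-.078*a)])
"
```

```text
base in tool [ 0.0062 -0.0007 -0.0447] axis in tool [ 0.312 -0.008 -0.95 ]
t 26.07 p [ 0.5062 -0.4129  0.1114] z [-0.105 -0.292 -0.951] y [-0.933  0.361 -0.008] w 0.0542 F [ 0.7  1.4 -1.3]
[[0,0.07,-0.0,-0.09,-0.0001,0.0005,0.0006]]
axis now [-2.89839070e-04 -1.42042102e-03  1.00003227e+00] base now [ 0.50876844 -0.4053189   0.15581822]
```

View pics/s18.png

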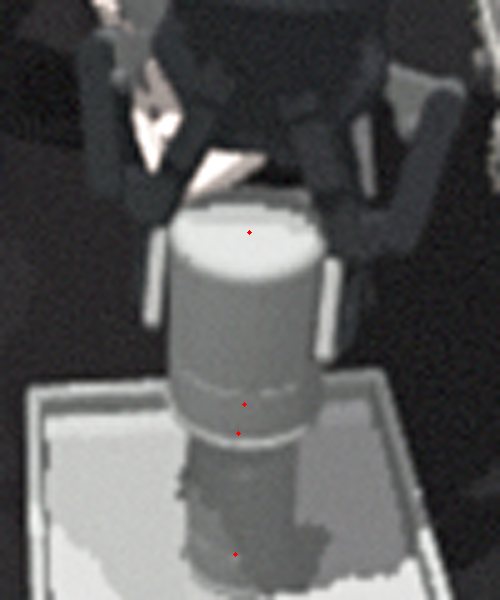

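Aligned to about 1.5 mm. Nudging -1 mm in x and lowering in stages while watching the force.

```bash
sed -i 's/^T=.*/T=np.array([.5080,-.4060])/' med.py; python3 -c "
from med import *
R2=upright(a,1.2); p2=np.append(T,.120)-R2@b
P,Rt=plan(p2,R2,0,n=3)
plan(np.append(T,.085)-R2@b,R2,0,P,Rt,n=3)"
```

```text
base in tool [ 0.0062 -0.0007 -0.0447] axis in tool [ 0.312 -0.008 -0.95 ]
[[0,-0.17,0.02,0.58,-0.0001,0.0001,0.0002],[0,-0.17,0.02,0.58,-0.0001,0.0001,0.0002],[0,-0.18,0.02,0.59,-0.0002,0.0002,0.0001]]
[[0,-0.18,0.0,0.55,0.0,-0.0,-0.0],[0,-0.18,0.01,0.56,0.0,-0.0,-0.0],[0,-0.19,0.0,0.55,0.0,-0.0,-0.0]]
```

>>> send_rows([
  [0,-0.16,0.03,0.55,0,0,0],
  [0,-0.16,0.02,0.55,0,0,0],
])

```text
clock: 26.38
tcp_pos: [0.5064, -0.4135, 0.0891]
orientation: [-0.126, -0.558, 0.815, -0.094]
force: [-0.6, 0.1, -2.3]
width: 0.0541
```

```bash
python3 -c "
from med import *
st()
R2=upright(a,1.2); P,Rt=plan(np.append(T,.085)-R2@b,R2,0,n=5)
p,Rm,_=cur(); print('axis now',Rm@a,'base now',p+Rm@b)"
```

```text
base in tool [ 0.0062 -0.0007 -0.0447] axis in tool [ 0.312 -0.008 -0.95 ]
t 26.38 p [ 0.5064 -0.4135  0.0891] z [-0.102 -0.294 -0.95 ] y [-0.933  0.36  -0.011] w 0.0541 F [-0.6  0.1 -2.3]
[[0,-0.15,0.01,0.46,-0.0002,0.0001,0.0001],[0,-0.14,0.02,0.46,-0.0003,0.0001,0.0001],[0,-0.15,0.01,0.46,-0.0002,0.0001,0.0001],[0,-0.14,0.01,0.47,-0.0003,0.0001,0.0],[0,-0.15,0.02,0.46,-0.0002,0.0,0.0001]]
axis now [-3.58572750e-03  2.16294024e-06  1.00002689e+00] base now [ 0.50885958 -0.40580678  0.13346463]
```

The mouth is past the small one's top with no contact. Continuing.

>>> send_rows([
  [0,-0.14,0.02,0.45,0,0,0],
  [0,-0.14,0.02,0.45,0,0,0],
])

```text
clock: 26.62
tcp_pos: [0.5054, -0.4133, 0.0682]
orientation: [-0.127, -0.558, 0.815, -0.093]
force: [0.8, 0.4, -1.1]
width: 0.0545
```

>>> send_rows([
  [0,-0.14,0.02,0.45,0,0,0],
  [0,-0.14,0.02,0.4,0,0,0],
])

```text
clock: 26.88
tcp_pos: [0.5047, -0.413, 0.0488]
orientation: [-0.127, -0.558, 0.815, -0.093]
force: [-0.2, -0.4, -1.8]
width: 0.0542
```

```bash
python3 -c "
from med import *
st()
R2=upright(a,1.2); P,Rt=plan(np.append(T,.081)-R2@b,R2,0,n=5)
p,Rm,_=cur(); print('axis now',Rm@a,'base now',p+Rm@b)
N=list(NEST)
d=zoom('side','s19.png',230,330,190,310,5,[p+Rm@b,p+Rm@(b-.078*a)])"
```

```text
base in tool [ 0.0062 -0.0007 -0.0447] axis in tool [ 0.312 -0.008 -0.95 ]
t 26.88 p [ 0.5047 -0.413   0.0488] z [-0.103 -0.293 -0.95 ] y [-0.933  0.36  -0.01 ] w 0.0542 F [-0.2 -0.4 -1.8]
[[0,-0.03,-0.01,0.12,-0.0002,0.0001,0.0001],[0,-0.04,-0.01,0.12,-0.0001,0.0001,0.0001],[0,-0.03,-0.01,0.12,-0.0002,0.0001,0.0001],[0,-0.04,-0.01,0.11,-0.0001,0.0001,0.0001],[0,-0.03,-0.0,0.12,-0.0002,0.0,0.0001]]
axis now [-2.16150044e-03 -5.31735304e-04  1.00003084e+00] base now [ 0.50716084 -0.40534399  0.09321891]
```

View pics/s19.png

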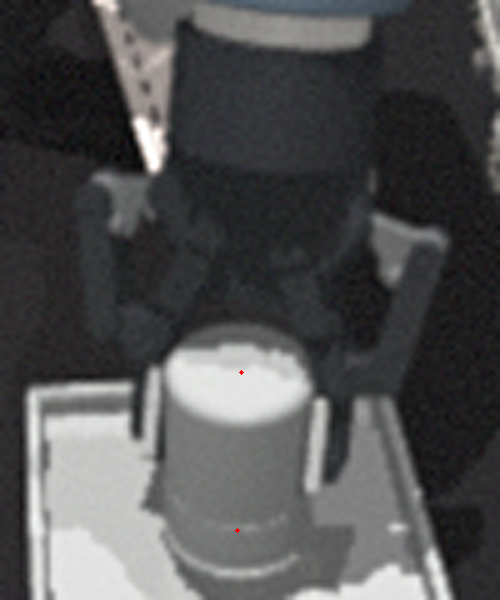

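>>> send_rows([
  [0,-0.05,-0.03,0.25,0,0,0],
  [0,-0.04,-0.01,0.12,0,0,0],
  [0,-0.03,0,0.1,0,0,0],
])

```text
clock: 27.3
tcp_pos: [0.505, -0.4138, 0.0375]
orientation: [-0.127, -0.558, 0.815, -0.092]
force: [0.5, 0.9, -0.8]
width: 0.0544
```

>>> send_rows([
  [0,-0.03,0,0.1,0,0,0],
])

```text
clock: 27.42
tcp_pos: [0.5052, -0.4138, 0.0355]
orientation: [-0.127, -0.558, 0.815, -0.093]
force: [0.3, -0.1, -2.5]
width: 0.0546
```

>>> send_rows([
  [0,-0.03,0,0.1,0,0,0],
])

```text
clock: 27.55
tcp_pos: [0.5053, -0.414, 0.0335]
orientation: [-0.127, -0.558, 0.815, -0.093]
force: [0.1, 0.3, -1.4]
width: 0.0544
```

>>> send_rows([
  [0,-0.03,0,0.1,0,0,0],
])

```text
clock: 27.68
tcp_pos: [0.5053, -0.414, 0.0314]
orientation: [-0.127, -0.558, 0.815, -0.093]
force: [-0.4, 1.2, -1.4]
width: 0.0546
```

>>> send_rows([
  [0,-0.03,0,0.1,0,0,0],
])

```text
clock: 27.8
tcp_pos: [0.5054, -0.4143, 0.031]
orientation: [-0.127, -0.558, 0.815, -0.093]
force: [-4.9, 9.1, 17.9]
width: 0.0543
```

>>> send_rows([
  [0,-0.03,0,0.1,0,0,0],
])

```text
clock: 27.92
tcp_pos: [0.5056, -0.4146, 0.0311]
orientation: [-0.128, -0.558, 0.815, -0.094]
force: [-3.2, 3.9, 12.5]
width: 0.0544
```

Floor contact at 0.031, with the same ~5 mm height bias as before. Releasing and retreating.

>>> send_rows([
  [0.75,0,0,0,0,0,0],
  [1,0,0,0,0,0,0],
  [1,0,0,0,0,0,0],
  [1,0,0,0,0,0,0],
])

```text
clock: 28.42
tcp_pos: [0.5062, -0.4148, 0.0317]
orientation: [-0.127, -0.558, 0.814, -0.095]
force: [0.5, -0.4, -0.6]
width: 0.0855
```

>>> send_rows([
  [1,0,0,-0.5,0,0,0],
  [1,0,0,-0.9,0,0,0],
  [1,0,0,-0.9,0,0,0],
  [1,0,0,-0.9,0,0,0],
  [1,0,0,-0.9,0,0,0],
  [1,0,0,-0.9,0,0,0],
])

```text
clock: 29.18
tcp_pos: [0.5163, -0.3836, 0.131]
orientation: [-0.128, -0.558, 0.814, -0.094]
force: [-0.3, -0.3, -0.2]
width: 0.085
```

```bash
python3 -c "
from med import *
st()
d=zoom('side','s20.png',230,330,190,310,5,[[.508,-.406,.003],[.508,-.406,.081]])
d=zoom('wrist','w20.png',0,512,0,384,1.5,[[.508,-.406,.081]])
p,Rt=gr('large',.028,17,back=.10)
print(p); plan(np.array([.44,-.06,.24]),Rtilt(10,.121),1,step=.0185)
"
```

```text
base in tool [ 0.0062 -0.0007 -0.0447] axis in tool [ 0.312 -0.008 -0.95 ]
t 29.18 p [ 0.5163 -0.3836  0.131 ] z [-0.103 -0.296 -0.95 ] y [-0.933  0.359 -0.011] w 0.085 F [-0.3 -0.3 -0.2]
[ 0.45433072 -0.04395751  0.18582309]
[[1,-0.6,0.49,-0.5,-0.0016,-0.0073,0.0182],[1,-0.58,0.53,-0.49,-0.0016,-0.0073,0.0183],[1,-0.56,0.56,-0.47,-0.0016,-0.0073,0.0182],[1,-0.53,0.6,-0.45,-0.0016,-0.0073,0.0183],[1,-0.51,0.63,-0.44,-0.0015,-0.0073,0.0182],[1,-0.48,0.66,-0.43,-0.0016,-0.0073,0.0183],[1,-0.45,0.69,-0.41,-0.0015,-0.0073,0.0182],[1,-0.42,0.72,-0.4,-0.0016,-0.0073,0.0183]]
[[1,-0.39,0.74,-0.38,-0.0015,-0.0073,0.0182],[1,-0.36,0.76,-0.37,-0.0016,-0.0073,0.0183],[1,-0.32,0.78,-0.36,-0.0015,-0.0073,0.0182],[1,-0.28,0.8,-0.35,-0.0016,-0.0073,0.0183],[1,-0.24,0.82,-0.34,-0.0015,-0.0073,0.0182],[1,-0.2,0.84,-0.33,-0.0016,-0.0073,0.0183],[1,-0.16,0.85,-0.33,-0.0015,-0.0073,0.0182],[1,-0.12,0.86,-0.32,-0.0016,-0.0073,0.0183]]
[[1,-0.08,0.86,-0.31,-0.0015,-0.0073,0.0182],[1,-0.04,0.87,-0.3,-0.0016,-0.0073,0.0183],[1,0.0,0.87,-0.3,-0.0015,-0.0073,0.0182]]
```

View pics/s20.png

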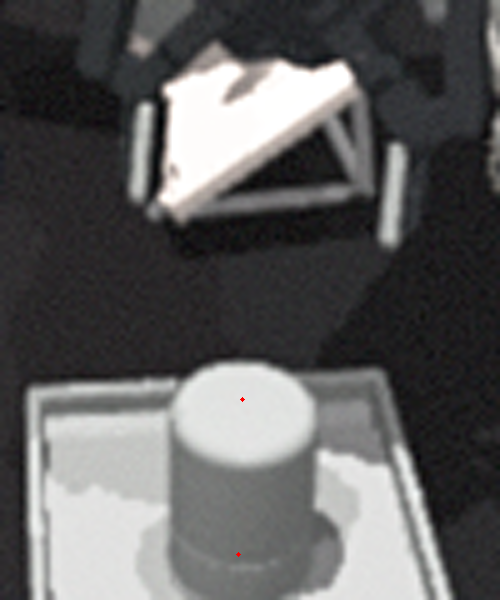

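View pics/w20.png

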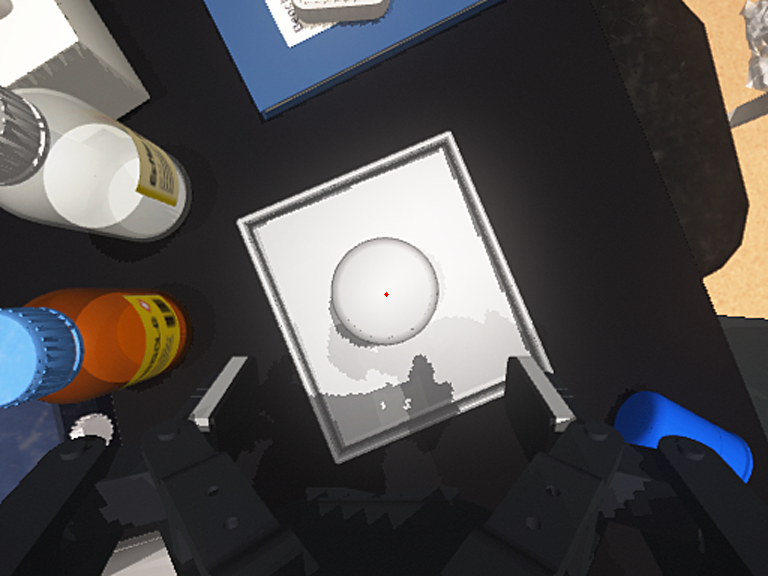

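The medium is nested: wrist centre (385,292) against (386,294) predicted, i.e. at about (0.508,-0.4055). Now the large.

```bash
python3 -c "
from h import *
p,Rt=gr('large',.028,17,back=.12)
print(p); plan(p,Rt,1,step=.0185)
"
```

```text
[ 0.44852604 -0.04466332  0.20494918]
[[1,-0.63,0.46,-0.41,-0.0004,-0.0087,0.0175],[1,-0.62,0.5,-0.39,-0.0004,-0.0087,0.0175],[1,-0.6,0.53,-0.37,-0.0004,-0.0087,0.0175],[1,-0.58,0.57,-0.36,-0.0004,-0.0087,0.0175],[1,-0.56,0.6,-0.34,-0.0004,-0.0087,0.0175],[1,-0.53,0.63,-0.32,-0.0004,-0.0087,0.0175],[1,-0.51,0.66,-0.31,-0.0004,-0.0087,0.0175],[1,-0.48,0.68,-0.29,-0.0004,-0.0087,0.0175]]
[[1,-0.45,0.71,-0.28,-0.0004,-0.0087,0.0175],[1,-0.42,0.73,-0.27,-0.0004,-0.0086,0.0175],[1,-0.38,0.76,-0.26,-0.0004,-0.0087,0.0175],[1,-0.35,0.77,-0.24,-0.0004,-0.0086,0.0175],[1,-0.31,0.79,-0.24,-0.0004,-0.0086,0.0175],[1,-0.27,0.81,-0.23,-0.0005,-0.0087,0.0175],[1,-0.23,0.82,-0.22,-0.0004,-0.0086,0.0175],[1,-0.19,0.84,-0.21,-0.0005,-0.0087,0.0174]]
[[1,-0.15,0.85,-0.2,-0.0004,-0.0086,0.0175],[1,-0.11,0.85,-0.2,-0.0005,-0.0087,0.0174],[1,-0.07,0.86,-0.2,-0.0004,-0.0086,0.0175],[1,-0.03,0.87,-0.19,-0.0005,-0.0087,0.0174]]
```

>>> send_rows([
  [1,-0.63,0.46,-0.6,0,-0.0087,0.0175],
  [1,-0.62,0.5,-0.6,0,-0.0087,0.0175],
  [1,-0.61,0.53,-0.5,0,-0.0087,0.0175],
  [1,-0.6,0.57,-0.45,0,-0.0087,0.0175],
  [1,-0.58,0.62,-0.4,0,-0.0087,0.0175],
  [1,-0.56,0.65,-0.35,0,-0.0087,0.0175],
  [1,-0.54,0.68,-0.31,0,-0.0087,0.0175],
  [1,-0.5,0.7,-0.29,0,-0.0087,0.0175],
])

```text
clock: 30.28
tcp_pos: [0.4885, -0.2369, 0.1706]
orientation: [-0.013, -0.367, 0.928, -0.056]
force: [-0.2, -0.2, 0.3]
width: 0.0856
```

>>> send_rows([
  [1,-0.47,0.73,-0.28,0,-0.0087,0.0175],
  [1,-0.44,0.75,-0.27,0,-0.0087,0.0175],
  [1,-0.4,0.78,-0.26,0,-0.0087,0.0175],
  [1,-0.36,0.8,-0.24,0,-0.0087,0.0175],
  [1,-0.33,0.82,-0.24,0,-0.0087,0.0175],
  [1,-0.28,0.84,-0.23,0,-0.0087,0.0175],
  [1,-0.24,0.85,-0.2,0,-0.0087,0.0175],
  [1,-0.2,0.86,-0.15,0,-0.0087,0.0175],
])

```text
clock: 31.28
tcp_pos: [0.46, -0.0919, 0.1948]
orientation: [0.102, -0.151, 0.983, -0.014]
force: [0.0, -0.1, 0.1]
width: 0.0852
```

```bash
python3 -c "
from h import *
st();print(cur()[2]['q'].round(2))
p,Rt=gr('large',.028,17,back=.11)
print(p); plan(p,Rt,1,step=.0185)
"
```

```text
t 31.27 p [ 0.46   -0.0919  0.1948] z [ 0.204  0.002 -0.979] y [-0.294  0.954 -0.059] w 0.0852 F [ 0.  -0.1  0.1]
[ 0.16 -0.03 -0.35  0.04 -1.05 -1.44]
[ 0.45142838 -0.04431041  0.19538613]
[[1,-0.11,0.8,-0.04,-0.0015,-0.01,0.0199],[1,-0.06,0.8,-0.03,-0.0014,-0.01,0.0198],[1,-0.0,0.81,-0.02,-0.0015,-0.0099,0.0199]]
```

>>> send_rows([
  [1,-0.11,0.8,-0.04,-0.0015,-0.01,0.02],
  [1,-0.06,0.8,-0.03,-0.0015,-0.01,0.02],
  [1,0,0.85,-0.02,-0.0015,-0.01,0.02],
  [1,0,0,0,0,0,0],
])

```text
clock: 31.78
tcp_pos: [0.4492, -0.0418, 0.1938]
orientation: [0.148, -0.056, 0.987, 0.011]
force: [0.1, 0.4, 0.6]
width: 0.0854
```

```bash
python3 -c "
from h import *
st();print(cur()[2]['q'].round(2))
p,Rt=gr('large',.028,17,back=.06)
print(p); plan(p,Rt,1,step=.0185)
d=zoom('wrist','w21.png',100,400,80,300,2.6,[BASE['large']]);print(proj(d,BASE['large']))
s=zoom('side','s21.png',220,320,125,225,6,[BASE['large']])
s=zoom('scene','sc21.png',165,285,140,240,6,[BASE['large']])
"
```

```text
t 31.77 p [ 0.4492 -0.0418  0.1938] z [ 0.292  0.038 -0.956] y [-0.114  0.993  0.004] w 0.0854 F [0.1 0.4 0.6]
[ 0.3  -0.13 -0.47  0.06 -0.94 -1.79]
[ 0.46594008 -0.04254588  0.14757089]
[[1,-0.04,-0.05,0.82,0.0002,0.0002,-0.0008],[1,-0.03,-0.05,0.82,0.0002,0.0002,-0.0008],[1,-0.04,-0.04,0.81,0.0003,0.0002,-0.0008]]
[[250.38174065 192.70242051]]
```

View pics/w21.png

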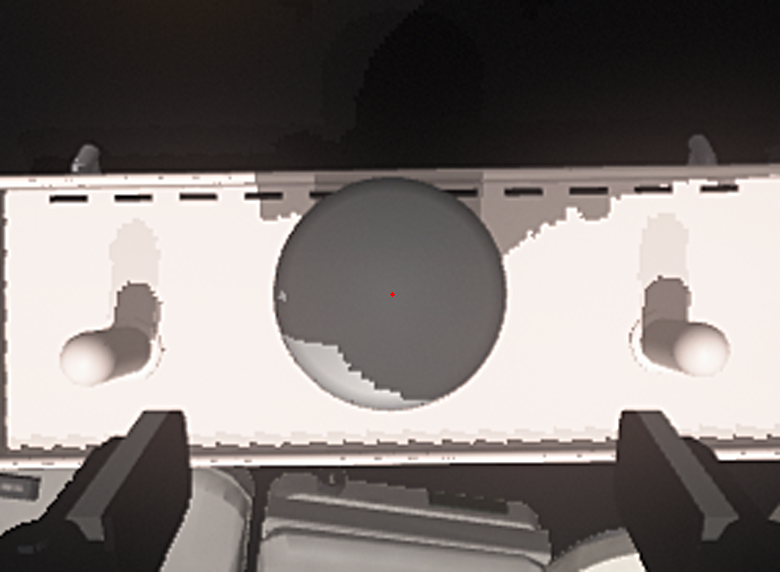

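View pics/s21.png

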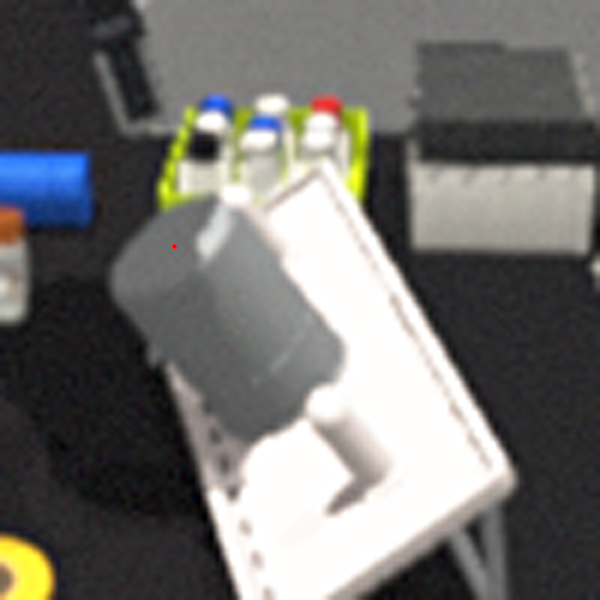

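View pics/sc21.png

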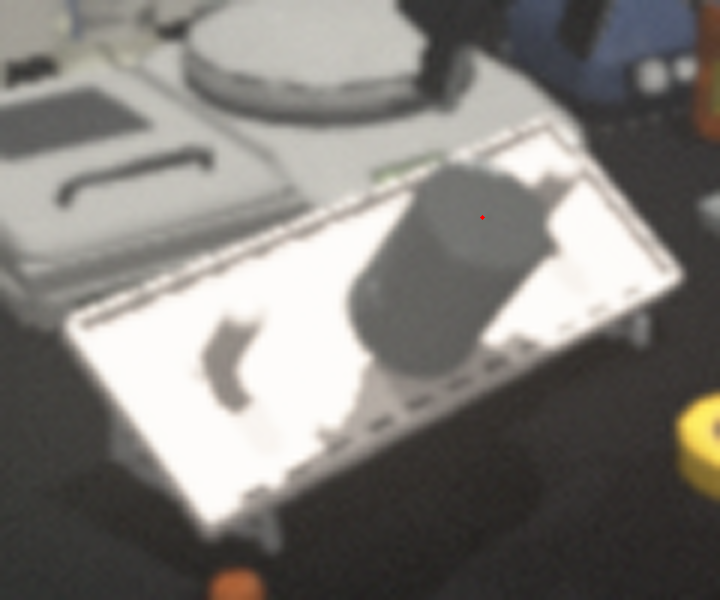

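The large is at (390.5,293) in the zoom against (392,294) predicted, so the estimate holds. Descending.

>>> send_rows([
  [1,-0.04,-0.05,0.75,0,0,-0.0008],
  [1,-0.04,-0.05,0.75,0,0,-0.0008],
  [1,-0.04,-0.05,0.75,0,0,-0.0008],
])

```text
clock: 32.3
tcp_pos: [0.4683, -0.0448, 0.152]
orientation: [0.149, -0.06, 0.987, 0.009]
force: [-0.4, -0.0, 0.1]
width: 0.0854
```

```bash
python3 -c "
from h import *
st();print(cur()[2]['q'].round(2))
p,Rt=gr('large',.028,17)
print(p); plan(p,Rt,1,step=.011)
d=zoom('wrist','w22.png',0,512,0,384,1.5,[BASE['large']]);print(proj(d,BASE['large']))
"
```

```text
t 32.3 p [ 0.4683 -0.0448  0.152 ] z [ 0.294  0.036 -0.955] y [-0.121  0.993  0.   ] w 0.0854 F [-0.4 -0.   0.1]
[ 0.28 -0.06 -0.52  0.06 -0.81 -1.76]
[ 0.48335412 -0.04042843  0.09019261]
[[1,0.03,0.02,0.53,0.0,0.0002,0.0],[1,0.03,0.02,0.53,0.0,0.0002,0.0],[1,0.03,0.02,0.53,0.0,0.0002,0.0],[1,0.03,0.02,0.53,0.0,0.0002,0.0],[1,0.02,0.02,0.53,0.0001,0.0002,0.0],[1,0.03,0.03,0.53,0.0,0.0002,0.0001]]
[[258.3362087  207.68902459]]
```

View pics/w22.png

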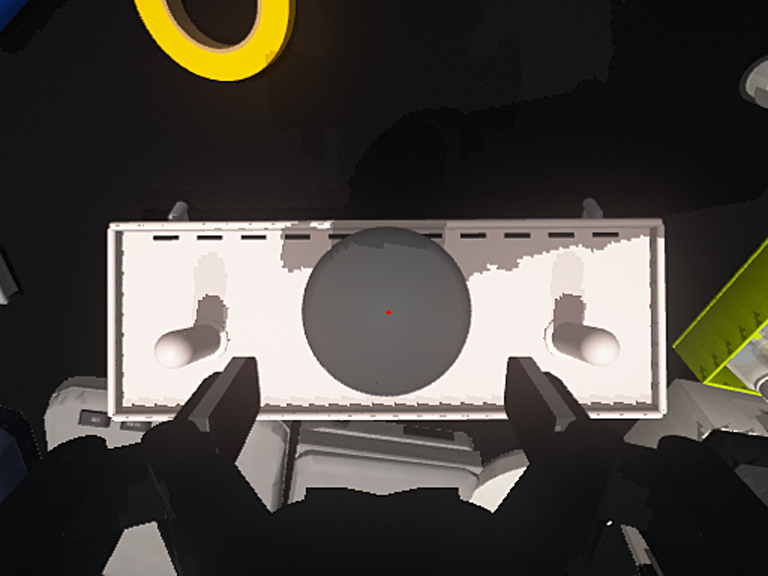

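>>> send_rows([
  [1,0.02,0.03,0.53,0,0,0],
  [1,0.02,0.03,0.53,0,0,0],
  [1,0.02,0.03,0.53,0,0,0],
  [1,0.02,0.02,0.53,0,0,0],
])

```text
clock: 32.85
tcp_pos: [0.4795, -0.0418, 0.1072]
orientation: [0.148, -0.06, 0.987, 0.009]
force: [0.4, -0.1, 0.4]
width: 0.0854
```

```bash
python3 -c "
from h import *
st();print(cur()[2]['q'].round(2))
p,Rt=gr('large',.028,17)
plan(p,Rt,1,step=.011)
d=zoom('wrist','w23.png',0,512,0,384,1.5,[BASE['large']]);print(proj(d,BASE['large']))
"
```

```text
t 32.85 p [ 0.4795 -0.0418  0.1072] z [ 0.291  0.035 -0.956] y [-0.12   0.993  0.   ] w 0.0854 F [ 0.4 -0.1  0.4]
[ 0.27  0.01 -0.58  0.07 -0.68 -1.77]
[[1,0.03,0.02,0.43,-0.0,0.0002,-0.0001],[1,0.03,0.03,0.44,-0.0,0.0001,-0.0001]]
[[256.21199618 248.80353464]]
```

View pics/w23.png

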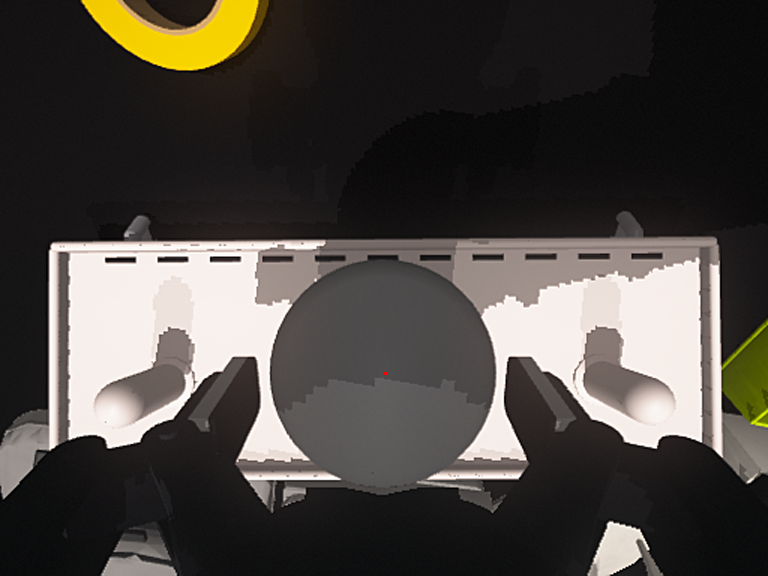

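>>> send_rows([
  [1,0.02,0.01,0.43,0,0,0],
  [1,0.02,0,0.3,0,0,0],
  [0,0,0,0,0,0,0],
  [0,0,0,0,0,0,0],
  [0,0,0,0,0,0,0],
  [0,0,0,0,0,0,0],
])

```text
clock: 33.65
tcp_pos: [0.4824, -0.0411, 0.0907]
orientation: [0.147, -0.06, 0.987, 0.009]
force: [0.2, -0.1, -1.5]
width: 0.0681
```

```bash
python3 -c "
from h import *
st();p,Rm,o=cur();print(o['q'].round(2));print(Rm.round(4).tolist())
plan(p+.08*AX,Rm,0,n=5)
np.savez('large.npz',p=p,R=Rm)
"
```

```text
t 33.65 p [ 0.4824 -0.0411  0.0907] z [ 0.289  0.035 -0.957] y [-0.12   0.993  0.   ] w 0.0681 F [ 0.2 -0.1 -1.5]
[ 0.27  0.04 -0.6   0.07 -0.64 -1.78]
[[-0.9497, -0.1202, 0.289], [-0.1149, 0.9928, 0.0351], [-0.2912, 0.0001, -0.9567]]
[[0,0.25,-0.0,-0.76,0.0,0.0,0.0],[0,0.25,-0.0,-0.76,0.0,0.0,0.0],[0,0.25,-0.0,-0.76,0.0,0.0,0.0],[0,0.25,-0.0,-0.76,0.0,0.0,0.0],[0,0.24,-0.0,-0.76,0.0,0.0,0.0]]
```

The grip is at 68.1 mm, the full diameter. Drawing it off the peg.

>>> send_rows([
  [0,0.15,0,-0.5,0,0,0],
  [0,0.25,0,-0.76,0,0,0],
  [0,0.25,0,-0.76,0,0,0],
  [0,0.25,0,-0.76,0,0,0],
  [0,0.25,0,-0.76,0,0,0],
  [0,0.1,0,-0.8,0,0,0],
])

```text
clock: 34.4
tcp_pos: [0.4294, -0.0477, 0.1695]
orientation: [0.146, -0.059, 0.988, 0.009]
force: [0.4, 0.1, -1.2]
width: 0.0681
```

```bash
cat > lar.py <<'E'
from h import *
z=np.load('large.npz'); b,a=held('large',z['p'],z['R']); T=np.array([.5085,-.4057])
E
python3 -c "
from lar import *
st();print(cur()[2]['q'].round(2))
zoom('side','s24.png',200,330,100,225,5)
R1=upright(a,.3);p1=np.array([.44,-.08,.26])
p1,R1=plan(p1,R1,0,step=.0185)
R2=upright(a,1.2); p2=np.append(T,.21)-R2@b
plan(p2,R2,0,p1,R1,step=.0185)
"
```

```text
base in tool [ 0.0079  0.0006 -0.0449] axis in tool [ 0.31  -0.    -0.951]
t 34.4 p [ 0.4294 -0.0477  0.1695] z [ 0.287  0.035 -0.957] y [-0.12   0.993  0.   ] w 0.0681 F [ 0.4  0.1 -1.2]
[ 0.3  -0.15 -0.55  0.07 -0.88 -1.79]
[[0,-0.26,-0.28,-0.69,0.0001,0.0324,-0.0097],[0,-0.18,-0.28,-0.71,0.0001,0.0324,-0.0097],[0,-0.1,-0.29,-0.72,0.0001,0.0324,-0.0097],[0,-0.02,-0.29,-0.73,0.0001,0.0324,-0.0097],[0,0.07,-0.29,-0.73,0.0001,0.0323,-0.0097],[0,0.14,-0.28,-0.72,0.0001,0.0324,-0.0096]]
[[0,0.01,-0.89,0.27,0.0047,-0.0,-0.0143],[0,0.05,-0.88,0.28,0.0047,-0.0,-0.0143],[0,0.09,-0.87,0.29,0.0047,-0.0,-0.0143],[0,0.13,-0.86,0.31,0.0047,-0.0,-0.0143],[0,0.17,-0.85,0.32,0.0047,-0.0,-0.0143],[0,0.2,-0.84,0.33,0.0047,-0.0,-0.0143],[0,0.24,-0.82,0.34,0.0047,-0.0,-0.0143],[0,0.28,-0.81,0.35,0.0047,-0.0,-0.0144]]
[[0,0.31,-0.79,0.37,0.0047,-0.0,-0.0143],[0,0.35,-0.77,0.38,0.0047,-0.0,-0.0144],[0,0.38,-0.75,0.39,0.0047,-0.0,-0.0143],[0,0.42,-0.72,0.4,0.0047,-0.0,-0.0144],[0,0.45,-0.7,0.41,0.0046,-0.0,-0.0143],[0,0.48,-0.67,0.42,0.0047,-0.0,-0.0144],[0,0.51,-0.64,0.43,0.0046,-0.0,-0.0143],[0,0.54,-0.61,0.44,0.0047,-0.0,-0.0144]]
[[0,0.56,-0.58,0.45,0.0046,-0.0001,-0.0143],[0,0.59,-0.55,0.45,0.0047,-0.0,-0.0144],[0,0.61,-0.51,0.46,0.0046,-0.0001,-0.0143]]
```

View pics/s24.png

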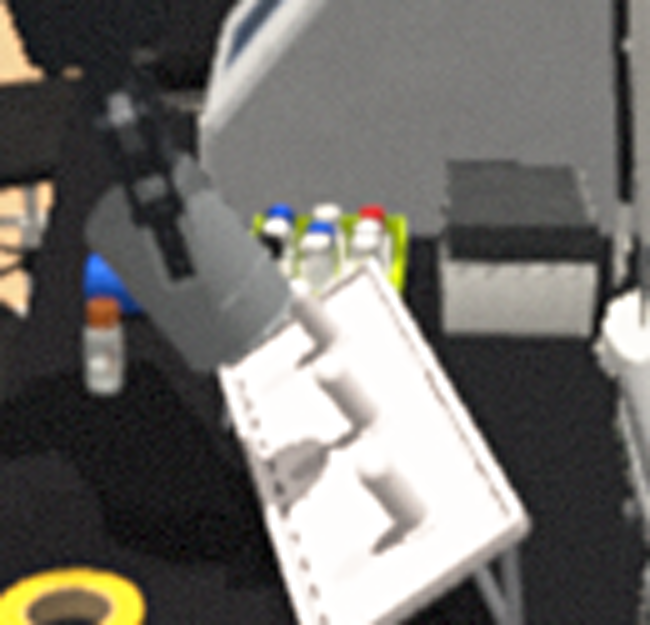

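The large is free of its peg and all three pegs are bare. Raising and turning upright.

>>> send_rows([
  [0,-0.26,-0.28,-0.75,0,0.0324,-0.0097],
  [0,-0.18,-0.28,-0.75,0,0.0324,-0.0097],
  [0,-0.1,-0.29,-0.75,0,0.0324,-0.0097],
  [0,-0.02,-0.29,-0.75,0,0.0324,-0.0097],
  [0,0.07,-0.29,-0.75,0,0.0324,-0.0097],
  [0,0.14,-0.28,-0.75,0,0.0324,-0.0097],
])

```text
clock: 35.2
tcp_pos: [0.4362, -0.0811, 0.2666]
orientation: [-0.164, -0.151, 0.975, -0.022]
force: [0.2, -0.2, -2.0]
width: 0.0681
```

>>> send_rows([
  [0,0.01,-0.92,0.27,0.0047,0,-0.0143],
  [0,0.05,-0.92,0.28,0.0047,0,-0.0143],
  [0,0.09,-0.92,0.29,0.0047,0,-0.0143],
  [0,0.13,-0.9,0.31,0.0047,0,-0.0143],
  [0,0.17,-0.9,0.32,0.0047,0,-0.0143],
  [0,0.2,-0.88,0.33,0.0047,0,-0.0143],
  [0,0.24,-0.87,0.34,0.0047,0,-0.0143],
  [0,0.28,-0.85,0.35,0.0047,0,-0.0143],
])

```text
clock: 36.2
tcp_pos: [0.471, -0.2287, 0.2217]
orientation: [-0.157, -0.339, 0.926, -0.049]
force: [0.3, -0.5, -0.3]
width: 0.0679
```

```bash
python3 -c "
from lar import *
st();print(cur()[2]['q'].round(2))
R2=upright(a,1.2); p2=np.append(T,.21)-R2@b
plan(p2,R2,0,step=.0185)
"
```

```text
base in tool [ 0.0079  0.0006 -0.0449] axis in tool [ 0.31  -0.    -0.951]
t 36.2 p [ 0.471  -0.2287  0.2217] z [-0.257 -0.196 -0.946] y [-0.643  0.766  0.016] w 0.0679 F [ 0.3 -0.5 -0.3]
[-0.01  0.33  0.07  0.2  -1.57 -0.89]
[[0,0.31,-0.74,0.37,0.005,-0.0003,-0.0136],[0,0.34,-0.72,0.38,0.005,-0.0003,-0.0136],[0,0.37,-0.7,0.39,0.005,-0.0003,-0.0136],[0,0.4,-0.68,0.4,0.005,-0.0003,-0.0136],[0,0.43,-0.66,0.41,0.005,-0.0002,-0.0136],[0,0.46,-0.63,0.42,0.005,-0.0003,-0.0136],[0,0.49,-0.6,0.43,0.0051,-0.0002,-0.0136],[0,0.51,-0.58,0.43,0.005,-0.0003,-0.0137]]
[[0,0.54,-0.55,0.44,0.0051,-0.0002,-0.0136],[0,0.56,-0.51,0.45,0.005,-0.0003,-0.0137],[0,0.59,-0.48,0.46,0.0051,-0.0002,-0.0136]]
```

>>> send_rows([
  [0,0.31,-0.76,0.37,0.005,0,-0.0136],
  [0,0.34,-0.74,0.38,0.005,0,-0.0136],
  [0,0.37,-0.72,0.39,0.005,0,-0.0136],
  [0,0.4,-0.7,0.4,0.005,0,-0.0136],
  [0,0.43,-0.68,0.41,0.005,0,-0.0136],
  [0,0.46,-0.65,0.42,0.005,0,-0.0136],
  [0,0.5,-0.62,0.43,0.005,0,-0.0136],
  [0,0.53,-0.6,0.43,0.005,0,-0.0136],
])

```text
clock: 37.2
tcp_pos: [0.4996, -0.3672, 0.1761]
orientation: [-0.14, -0.506, 0.848, -0.078]
force: [0.3, -0.4, -1.7]
width: 0.0684
```

```bash
python3 -c "
from lar import *
st()
R2=upright(a,1.2); p2=np.append(T,.20)-R2@b
plan(p2,R2,0,step=.0185)
"
```

```text
base in tool [ 0.0079  0.0006 -0.0449] axis in tool [ 0.31  -0.    -0.951]
t 37.2 p [ 0.4996 -0.3672  0.1761] z [-0.159 -0.274 -0.949] y [-0.879  0.476  0.01 ] w 0.0684 F [ 0.3 -0.4 -1.7]
[[0,0.46,-0.45,0.52,0.0052,-0.0006,-0.0123],[0,0.48,-0.43,0.53,0.0052,-0.0006,-0.0123],[0,0.49,-0.4,0.53,0.0051,-0.0006,-0.0123]]
```

>>> send_rows([
  [0,0.46,-0.45,0.5,0.0052,0,-0.0123],
  [0,0.48,-0.43,0.5,0.0052,0,-0.0123],
  [0,0.5,-0.42,0.5,0.0052,0,-0.0123],
  [0,0,0,0,0,0,0],
])

```text
clock: 37.7
tcp_pos: [0.5057, -0.413, 0.1536]
orientation: [-0.132, -0.559, 0.814, -0.089]
force: [-1.0, -0.3, -2.5]
width: 0.068
```

```bash
python3 -c "
from lar import *
st()
R2=upright(a,1.2); p2=np.append(T,.19)-R2@b
plan(p2,R2,0,step=.0185)
p,Rm,_=cur(); print('axis now',Rm@a,'base now',p+Rm@b)
d=zoom('side','s25.png',220,340,180,310,4.6,[p+Rm@b,p+Rm@(b-.096*a),[.508,-.406,.081],[.508,-.406,.003]])
"
```

```text
base in tool [ 0.0079  0.0006 -0.0449] axis in tool [ 0.31  -0.    -0.951]
t 37.7 p [ 0.5057 -0.413   0.1536] z [-0.116 -0.292 -0.949] y [-0.933  0.36   0.003] w 0.068 F [-1.  -0.3 -2.5]
[[0,-0.2,0.0,0.39,0.0007,-0.0013,0.001]]
axis now [0.00428631 0.00265161 0.9999873 ] base now [ 0.50822768 -0.40686869  0.19868512]
```

View pics/s25.png

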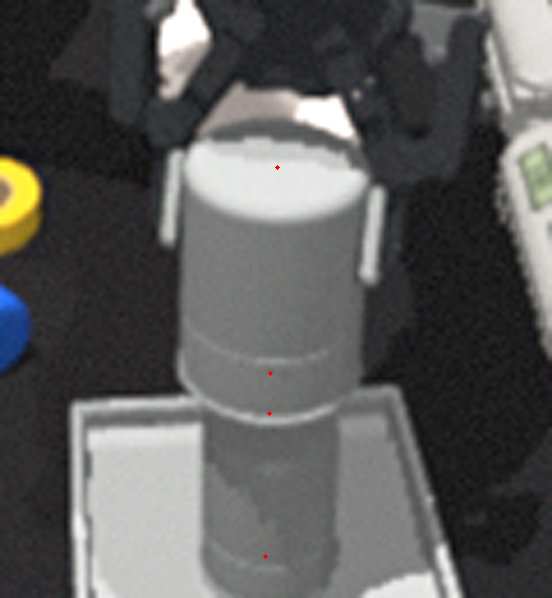

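Rim centre 270 matches the medium's 269.5 in the side view. Lowering.

```bash
sed -i 's/T=np.*/T=np.array([.5082,-.4060])/' lar.py; python3 -c "
from lar import *
R2=upright(a,1.2); p2=np.append(T,.165)-R2@b
plan(p2,R2,0,n=4)
"
```

```text
base in tool [ 0.0079  0.0006 -0.0449] axis in tool [ 0.31  -0.    -0.951]
[[0,-0.14,0.0,0.4,0.0001,-0.0003,0.0002],[0,-0.14,0.01,0.4,0.0001,-0.0003,0.0002],[0,-0.14,0.0,0.41,0.0001,-0.0004,0.0003],[0,-0.14,0.01,0.4,0.0002,-0.0003,0.0002]]
```

>>> send_rows([
  [0,-0.14,0,0.4,0,-0.0003,0],
  [0,-0.14,0,0.4,0,-0.0003,0],
  [0,-0.13,0,0.4,0,-0.0003,0],
])

```text
clock: 38.12
tcp_pos: [0.507, -0.4113, 0.1281]
orientation: [-0.13, -0.559, 0.814, -0.089]
force: [0.3, 0.6, -1.3]
width: 0.0681
```

```bash
python3 -c "
from lar import *
st()
R2=upright(a,1.2); p2=np.append(T,.110)-R2@b
plan(p2,R2,0,step=.009)
p,Rm,_=cur(); print('axis now',Rm@a,'base now',p+Rm@b)
d=zoom('side','s26.png',220,340,180,310,4.6,[p+Rm@b,p+Rm@(b-.096*a)])
"
```

```text
base in tool [ 0.0079  0.0006 -0.0449] axis in tool [ 0.31  -0.    -0.951]
t 38.12 p [ 0.507  -0.4113  0.1281] z [-0.112 -0.29  -0.95 ] y [-0.933  0.36   0.   ] w 0.0681 F [ 0.3  0.6 -1.3]
[[0,-0.12,0.0,0.38,-0.0,-0.0,0.0001],[0,-0.12,0.01,0.38,-0.0,-0.0,0.0001],[0,-0.12,0.0,0.38,-0.0,-0.0,0.0001],[0,-0.11,0.01,0.38,-0.0,-0.0,0.0001],[0,-0.12,0.0,0.38,-0.0,-0.0001,0.0001],[0,-0.11,0.01,0.37,-0.0,-0.0,0.0001],[0,-0.12,0.0,0.38,-0.0,-0.0001,0.0001],[0,-0.11,0.01,0.37,-0.0001,-0.0,0.0001]]
axis now [7.93889761e-04 4.06391691e-04 9.99999602e-01] base now [ 0.50929937 -0.40527007  0.17320729]
```

View pics/s26.png

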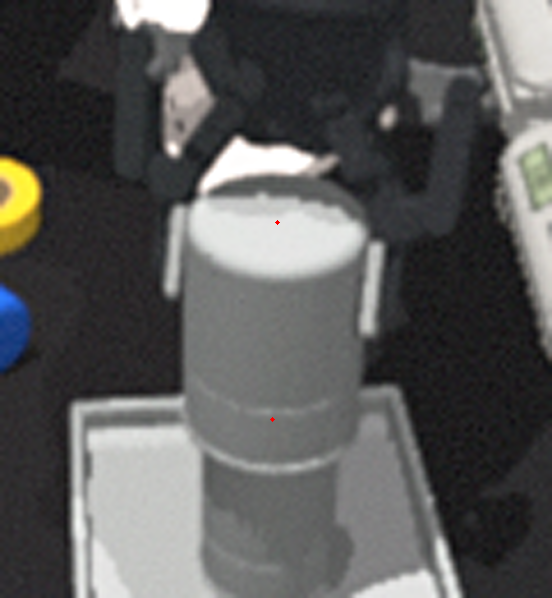

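>>> send_rows([
  [0,-0.1,0.04,0.2,0,0,0],
  [0,-0.12,0.02,0.3,0,0,0],
])

```text
clock: 38.42
tcp_pos: [0.5057, -0.4093, 0.1152]
orientation: [-0.13, -0.559, 0.814, -0.088]
force: [-0.5, 0.2, -2.2]
width: 0.0683
```

>>> send_rows([
  [0,-0.12,0,0.35,0,0,0],
  [0,-0.11,0,0.35,0,0,0],
])

```text
clock: 38.67
tcp_pos: [0.5058, -0.4093, 0.0996]
orientation: [-0.13, -0.559, 0.814, -0.088]
force: [0.8, -0.3, -1.6]
width: 0.0679
```

```bash
python3 -c "
from lar import *
st()
R2=upright(a,1.2); p2=np.append(T,.105)-R2@b
plan(p2,R2,0,step=.009)
p,Rm,_=cur(); print('axis now',Rm@a,'base now',p+Rm@b)
"
```

```text
base in tool [ 0.0079  0.0006 -0.0449] axis in tool [ 0.31  -0.    -0.951]
t 38.67 p [ 0.5058 -0.4093  0.0996] z [-0.114 -0.289 -0.951] y [-0.933  0.36   0.002] w 0.0679 F [ 0.8 -0.3 -1.6]
[[0,-0.1,-0.01,0.39,0.0001,-0.0,0.0002],[0,-0.1,-0.01,0.38,0.0001,-0.0,0.0002],[0,-0.1,-0.01,0.39,0.0001,-0.0,0.0002],[0,-0.1,-0.01,0.38,0.0001,-0.0,0.0002],[0,-0.1,-0.02,0.39,0.0,-0.0001,0.0001]]
axis now [ 2.05380978e-03 -4.95587536e-04  9.99997768e-01] base now [ 0.50817327 -0.40327339  0.14472377]
```

No contact, and the mouth is already around the medium.

>>> send_rows([
  [0,-0.07,-0.01,0.38,0,0,0],
  [0,-0.08,-0.01,0.38,0,0,0],
])

```text
clock: 38.92
tcp_pos: [0.5054, -0.4113, 0.0831]
orientation: [-0.13, -0.559, 0.814, -0.088]
force: [0.1, 0.7, -2.4]
width: 0.0685
```

>>> send_rows([
  [0,-0.09,-0.01,0.38,0,0,0],
  [0,-0.1,-0.01,0.38,0,0,0],
])

```text
clock: 39.17
tcp_pos: [0.5053, -0.4126, 0.0663]
orientation: [-0.13, -0.559, 0.814, -0.088]
force: [0.2, -0.5, -2.6]
width: 0.068
```

```bash
python3 -c "
from lar import *
st()
R2=upright(a,1.2); p2=np.append(T,.099)-R2@b
plan(p2,R2,0,step=.003)
p,Rm,_=cur(); print('axis now',Rm@a,'base now',p+Rm@b)
d=zoom('side','s27.png',220,340,180,310,4.6,[p+Rm@b,p+Rm@(b-.096*a)])
"
```

```text
base in tool [ 0.0079  0.0006 -0.0449] axis in tool [ 0.31  -0.    -0.951]
t 39.17 p [ 0.5053 -0.4126  0.0663] z [-0.114 -0.289 -0.951] y [-0.933  0.36   0.002] w 0.068 F [ 0.2 -0.5 -2.6]
[[0,-0.05,-0.0,0.12,0.0001,-0.0,0.0002],[0,-0.04,-0.0,0.11,0.0001,-0.0,0.0002],[0,-0.05,-0.01,0.12,0.0001,-0.0,0.0002],[0,-0.04,-0.0,0.11,0.0001,-0.0,0.0002],[0,-0.05,-0.01,0.12,0.0001,-0.0001,0.0001]]
axis now [ 2.24421623e-03 -5.35156108e-04  9.99997339e-01] base now [ 0.50770893 -0.40660122  0.1113631 ]
```

View pics/s27.png

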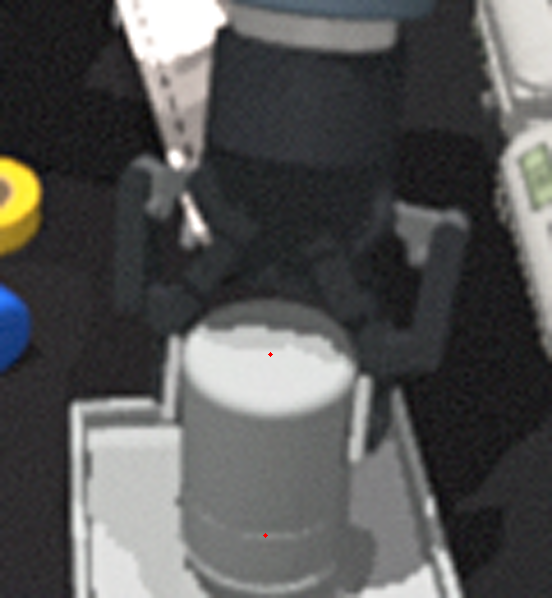

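Smooth so far. About 12 to 18 mm to go, slowing down.

>>> send_rows([
  [0,-0.08,0,0.25,0,0,0],
  [0,-0.06,0,0.2,0,0,0],
  [0,-0.04,0,0.12,0,0,0],
])

```text
clock: 39.6
tcp_pos: [0.5047, -0.4125, 0.0523]
orientation: [-0.131, -0.559, 0.814, -0.087]
force: [0.0, -0.3, -1.9]
width: 0.0684
```

>>> send_rows([
  [0,-0.03,0,0.1,0,0,0],
])

```text
clock: 39.72
tcp_pos: [0.5048, -0.4125, 0.0502]
orientation: [-0.131, -0.559, 0.814, -0.087]
force: [0.6, -0.2, -2.3]
width: 0.068
```

>>> send_rows([
  [0,-0.03,0,0.1,0,0,0],
])

```text
clock: 39.85
tcp_pos: [0.5049, -0.4129, 0.0492]
orientation: [-0.131, -0.559, 0.814, -0.088]
force: [-3.5, 5.2, 10.6]
width: 0.0679
```

>>> send_rows([
  [0,-0.03,0,0.08,0,0,0],
])

```text
clock: 39.98
tcp_pos: [0.5052, -0.4131, 0.0492]
orientation: [-0.131, -0.559, 0.814, -0.089]
force: [-2.3, 3.6, 8.6]
width: 0.0682
```

>>> send_rows([
  [0.9,0,0,0,0,0,0],
  [1,0,0,0,0,0,0],
  [1,0,0,0,0,0,0],
  [1,0,0,0,0,0,0],
])

```text
clock: 40.48
tcp_pos: [0.5061, -0.4135, 0.0501]
orientation: [-0.13, -0.559, 0.814, -0.09]
force: [0.2, 0.4, 0.5]
width: 0.0851
```

```bash
python3 -c "
from lar import *
st()
d=zoom('side','s28.png',220,340,180,310,4.6,[[.508,-.406,.099],[.508,-.406,.003]])
d=zoom('wrist','w28.png',0,512,0,384,1.5,[[.508,-.406,.099]])
"
```

```text
base in tool [ 0.0079  0.0006 -0.0449] axis in tool [ 0.31  -0.    -0.951]
t 40.48 p [ 0.5061 -0.4135  0.0501] z [-0.112 -0.292 -0.95 ] y [-0.933  0.359 -0.001] w 0.0851 F [0.2 0.4 0.5]
```

View pics/w28.png

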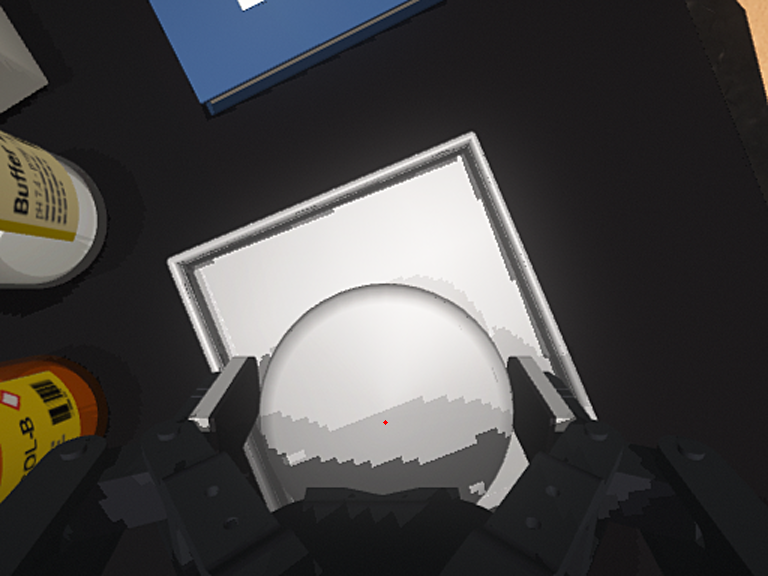

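View pics/s28.png

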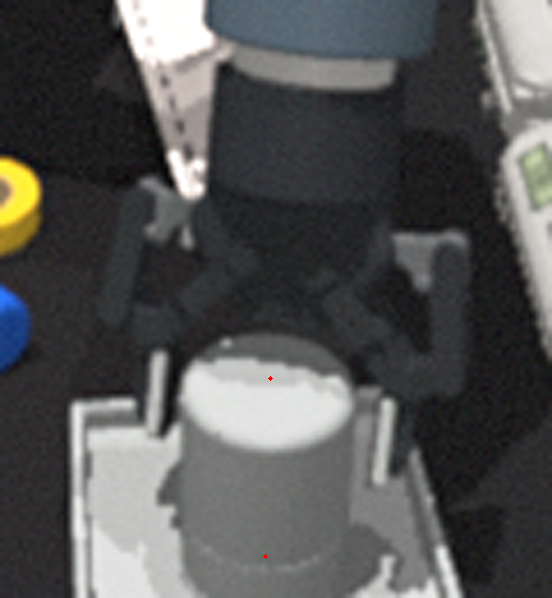

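The large is seated with the fingers clear on both sides. Retreating with a 1 mm recentring.

>>> send_rows([
  [1,0,0.05,-0.2,0,0,0],
  [1,0,0,-0.6,0,0,0],
  [1,0,0,-0.9,0,0,0],
  [1,0,0,-0.9,0,0,0],
  [1,0,0,-0.9,0,0,0],
  [1,0,0,-0.9,0,0,0],
  [1,0,0,-0.9,0,0,0],
  [1,0,0,-0.9,0,0,0],
])

```text
clock: 41.58
tcp_pos: [0.5198, -0.3746, 0.1762]
orientation: [-0.13, -0.559, 0.814, -0.091]
force: [-0.3, -0.8, 0.3]
width: 0.0854
```

```bash
python3 -c "
from lar import *
st()
d=zoom('side','s29.png',200,340,180,350,3.5,[[.508,-.406,.099],[.508,-.406,.003]])
for t in ['large_mid','tape_mid','vial_mid']: print(t,imaging.pinpoint('side',t))
print(proj(d,[.508,-.406,.051]))
d=zoom('wrist','w29.png',0,512,0,384,1.5,[[.508,-.406,.099]])
"
```

```text
base in tool [ 0.0079  0.0006 -0.0449] axis in tool [ 0.31  -0.    -0.951]
t 41.58 p [ 0.5198 -0.3746  0.1762] z [-0.11  -0.293 -0.95 ] y [-0.934  0.358 -0.003] w 0.0854 F [-0.3 -0.8  0.3]
large_mid [{'centre': [276.7, 285.2], 'conf': 0.59}]
tape_mid []
vial_mid [{'centre': [221.3, 165.1], 'conf': 0.6}]
[[277.72980457 281.77727095]]
```

View pics/s29.png

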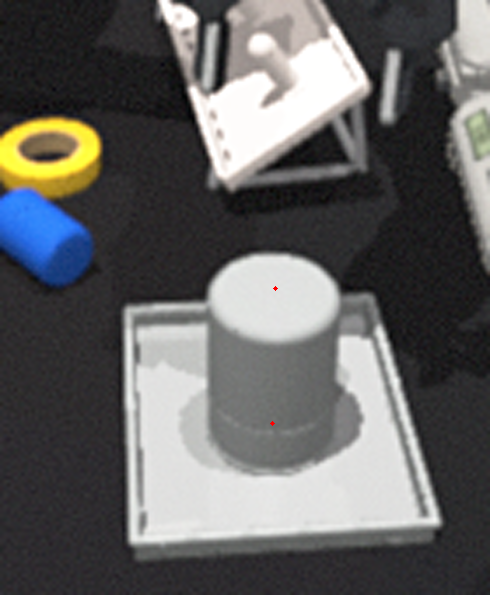

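View pics/w29.png

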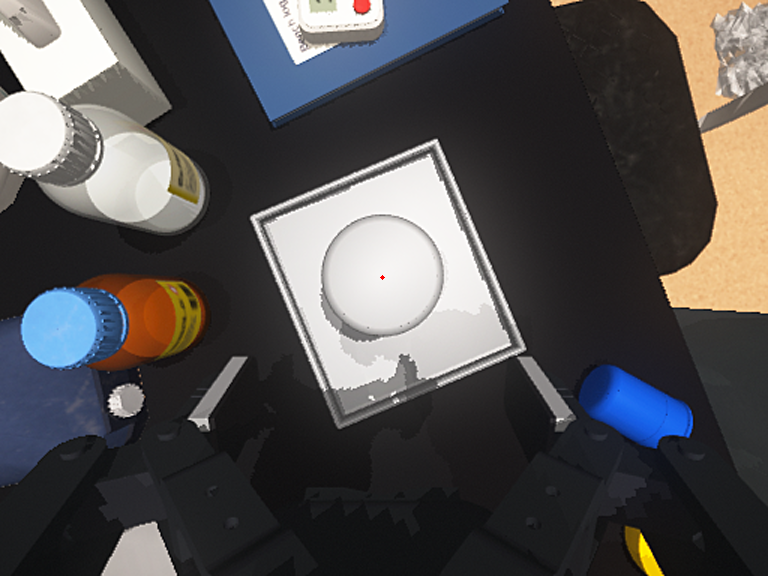

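The side view shows the large beaker upright and flat on the tray floor. The wrist centre is (382.5,276) against (382,277) predicted, and the tape, vial and blue decoy have not moved. Handing in.

```bash
python3 -c "
from plant import env
print(env.hand_in())"
```

```text
the job is handed in; nothing more can be done
None
```

The three beakers are nested mouth down near the middle of the tray, smallest inside middle inside largest. I handed the job in at about 42 s of the 72 s allowed; the hand-in gives no verdict.

- **Placing:** I lowered each beaker in small steps until the wrist force showed floor contact (9–18 N), then opened the fingers. The robot was clear of everything at the end.
- **Failed first grasp:** My first grasp of the middle beaker ran the arm into joint limits and pushed it about 4 mm sideways on its peg. I released it, backed off and gripped it again with a steeper tool. I used that steeper grip for the largest beaker too.
- **Last checks:** The side and wrist views show the largest beaker upright, with its axis within about 1 mm of where I aimed, (0.508, -0.406). The middle one was within about 1 mm of that point before it was covered.
- **Checks that disagreed or failed:**
  - Each beaker touched the floor with the tool about 5 mm lower than my height estimate. I put this down to a bias in that estimate, since all three showed it.
  - The tape network found nothing in the last picture. By eye, the tape roll is where it started.
- **Not checked directly:** The two inner beakers can't be seen under the largest. Their final poses rest on the earlier pictures and on the next beaker going over each without sideways contact.

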